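# Clear the rinse bench: models into the drawer, baskets on the hooks

### The job

Clear the bench after rinsing: pull the blue drawer out to its stop, lay every plaster dental model that is on the bench flat in it, teeth up and side by side, and then push the drawer fully shut. Hang every wire rinse basket by its handle on a hook of the drip stand, one to a hook, before or after that as you like. Leave the jar, bottle, beaker and spatula where they are.

Things in the scene. Friction and masses are not known exactly. Their poses are not given: they have to be found in the camera images.
- basket0: rinse basket, 120 g, may be absent: open wire basket 64 x 64 mm, 36 mm deep; rigid wire handle (5 mm thick) arching over it in its own y-z plane (feet y +-30 mm, peak at x = y = 0); on the peak a blue square grip post 12 x 12 mm, z 100 to 138 mm, faces square to the basket. Origin: centre of underside, z up. The window under the arch that a hook passes through along x runs from z 36 to z 95 mm
- basket0_bar (a point): underside of the peak of basket0's handle, 95.5 mm above its origin: the point that should rest on a hook; axes as basket0
- basket1: rinse basket, 120 g, may be absent: open wire basket 64 x 64 mm, 36 mm deep; rigid wire handle (5 mm thick) arching over it in its own y-z plane (feet y +-30 mm, peak at x = y = 0); on the peak a green square grip post 12 x 12 mm, z 100 to 138 mm, faces square to the basket. Origin: centre of underside, z up. The window under the arch that a hook passes through along x runs from z 36 to z 95 mm
- basket1_bar (a point): underside of the peak of basket1's handle, 95.5 mm above its origin: the point that should rest on a hook; axes as basket1
- basket2: rinse basket, 120 g, may be absent: open wire basket 64 x 64 mm, 36 mm deep; rigid wire handle (5 mm thick) arching over it in its own y-z plane (feet y +-30 mm, peak at x = y = 0); on the peak a red square grip post 12 x 12 mm, z 100 to 138 mm, faces square to the basket. Origin: centre of underside, z up. The window under the arch that a hook passes through along x runs from z 36 to z 95 mm
- basket2_bar (a point): underside of the peak of basket2's handle, 95.5 mm above its origin: the point that should rest on a hook; axes as basket2
- model0: plaster dental model, cream: a flat base 56 mm (x) by 46 mm (y), 14 mm thick, with a horseshoe of teeth on top up to z 26 mm (within x -25 to 24, y +-21 mm). Origin: centre of the underside, z up (teeth up). 90 g; it may be absent
- model1: plaster dental model, pink: a flat base 56 mm (x) by 46 mm (y), 14 mm thick, with a horseshoe of teeth on top up to z 26 mm (within x -25 to 24, y +-21 mm). Origin: centre of the underside, z up (teeth up). 90 g; it may be absent
- model2: plaster dental model, pale green: a flat base 56 mm (x) by 46 mm (y), 14 mm thick, with a horseshoe of teeth on top up to z 26 mm (within x -25 to 24, y +-21 mm). Origin: centre of the underside, z up (teeth up). 90 g; it may be absent
- hook0 (a point): left orange drip stand hook: level arm 8 mm thick along x; the point is mid-seat on its top, 224 mm above the table. Arm: from a 14 mm cross bar 48 mm away in +x (its top 3 mm above the point) to 37 mm in -x, then up to a tip at x -52 mm, 18 mm above the point. Hooks 95 mm apart in y; axes: -x roughly to the robot, z up. Drip tray 14 mm high below; posts 155 mm either side of the middle hook
- hook1 (a point): middle orange drip stand hook: level arm 8 mm thick along x; the point is mid-seat on its top, 224 mm above the table. Arm: from a 14 mm cross bar 48 mm away in +x (its top 3 mm above the point) to 37 mm in -x, then up to a tip at x -52 mm, 18 mm above the point. Hooks 95 mm apart in y; axes: -x roughly to the robot, z up. Drip tray 14 mm high below; posts 155 mm either side of the middle hook
- hook2 (a point): right orange drip stand hook: level arm 8 mm thick along x; the point is mid-seat on its top, 224 mm above the table. Arm: from a 14 mm cross bar 48 mm away in +x (its top 3 mm above the point) to 37 mm in -x, then up to a tip at x -52 mm, 18 mm above the point. Hooks 95 mm apart in y; axes: -x roughly to the robot, z up. Drip tray 14 mm high below; posts 155 mm either side of the middle hook
- cab_drawer0 (a joint): blue-fronted drawer of the low white cabinet (230 mm deep, 250 mm wide, 100 mm high, standing on the table); 0 = fully shut, 0.157 = pulled out to its stop (m); it slides along -x of its own points, light friction
- cab_drawer0_handle (a point): middle of the drawer's steel bar handle: horizontal, 11 mm thick, 120 mm long along y, 35 mm in front of the drawer front, 62 mm above the table, 38 mm below the cabinet top; moves with the drawer. Axes: x into the cabinet, y along the bar, z up; the cabinet's own front edge is 35 mm in +x of it when shut
- drawer_floor (a point): centre of the drawer's inner floor (about 22 mm above the table), moves with the drawer, axes as the handle's. Inside, the drawer measures 185 mm (x) by 208 mm (y), walls rising 56 mm above this floor (front 67 mm); pulled out, the part from x = -92 to about +55 mm is open to above
- jar: amber glass jar, 34 mm wide, 55 mm high, a bystander; origin at the centre of its underside
- dropper: white bottle with red cap, 40 mm wide, 90 mm high, a bystander; origin at the centre of its underside
- beaker: glass beaker, 70 mm wide, 85 mm high, a bystander; origin at the centre of its underside
- wax_spatula: wax spatula 160 mm long lying on the bench, a bystander; origin under its middle

How it is judged:
By the outcome, as a careful person would: the job done as asked, in the order asked, and still so for the second after the job is handed in, with the robot touching nothing.
Of basket0, basket1, basket2 only 2 to 3 are there at a start; the rules pass over those that are not, and their reading is None.
Of model0, model1, model2 only 2 to 3 are there at a start; the rules pass over those that are not, and their reading is None.
At some moment in a run one of model0, model1, model2 may be knocked a few centimetres aside while the robot is not near it.
It also fails if it takes over 210 s, if anything falls off the work surface, if the arm or the gripper's body presses on something with over 40 N, if the wrist force passes 120 N, or if a joint passes its speed limit or range.

### The arm

A 7-joint arm with a two-finger parallel gripper is mounted at the origin on the work surface. World frame = base frame: x ahead of the robot, y to its left, z up, the work surface at z = 0. Lengths are in m, angles in rad, forces in N, time in s.
With the tool pointing down it reaches from about 0.425 to 0.875 m from the base axis. Payload 4.7 kg.
Tool frame: the origin (TCP) lies at the very end of the fingers, on their centre line; the grasp point (between the pads) lies 19 mm behind it; z points along the fingers, y is the line along which they close (so a half turn about z gives the same grasp; the last joint's range is limited). The gripper opens to 85 mm and grips with 20 to 120 N. Pads are 22 mm wide; open, the fingers measure 114 mm over their backs; the gripper's body (76 mm by 85 mm) begins 54 mm behind the grasp point. The pads swing forward as they close: fully open they stand 13 mm farther back than shut.
Start: joints at [-1.114, 0.321, -0.07, 1.45, 0.023, 1.371, -0.057], TCP at [0.279, 0.587, 0.231] pointing down, gripper open.
Joint ranges: [-2.86, 2.86], [-0.3, 2.09], [-1.38, 1.24], [0.06, 2.45], [-1.56, 4.7], [0.09, 2.05], [-2.69, 2.69]. Speed limits (rad/s): [2.57, 2.57, 3.14, 3.14, 3.14, 3.14, 3.14].

### API

Orientations are given as [roll, pitch, yaw] about the fixed x, y, z axes, in that order (R = Rz(yaw) Ry(pitch) Rx(roll)).
In Python, from plant import * gives the robot as it stands.
- The arm moves only by the tool play_rows, never from a script. Its argument "commands" is a list of rows, each an object of numbers: "x", "y", "z": the shift along the tool's x, y, z in mm; "yaw": the turn about the tool's z in rad. In form: [{"x": .., "y": .., "z": .., "yaw": ..}, ...]. A call has 1 to 5 rows; each row is the pose to reach, as a shift and turn from the pose commanded when the call began, along the tool's axes at that moment; what a row does not reach only later rows make up. A row lasts 1/12 s, in which the tool goes at most 41.7 mm and 7.16 degrees, less where a joint would pass 70% of its speed; a pose out of reach is approached as far as the arm can. A call with a gripper value outside its range is refused whole. "jaw" is the opening, from 0 (shut) to 1 (fully open), set as the call begins (left out, the last holds). The fingers move at their own pace and stop on an object; "newtons" is the grip in N (left out, the last holds). Time passes only in rows, so rows that repeat a pose let the fingers close. It gives the time, the measured TCP pose, the force, the opening and the grip force at its end, in the units of the state.
- sense(): the state, without advancing time (a new reading comes with each control period).
- snapshot(name): name is "scene" or "top" or "wrist"; returns a dict with "color" (400x640x3 uint8, blue, green, red), "intrinsics" (3x3 intrinsics, pixels), "k1" (the pictures are not rectified: a ray, as slopes to the right and down, at radius r is drawn at 1 + k1 r^2 times it, then the intrinsics apply), "world_to_cam" (4x4, takes a point from world to camera coordinates). Camera axes: x right, y up, looking along -z (the intrinsics and any distortion apply to the point x, -y, -z); pixel columns grow to the right and rows downward; lengths in m; the calibration is good to about 2 mm. A picture is of the moment at which its call begins. There is no depth.
- close_job(): hands the job in; it is judged then, once.
Trained networks look in the newest picture that a camera, given by its name, has taken for a name from the list of things; names that differ only in an ending like _2 or _b are one class to them, and where a whole thing is asked for, a point or a joint stands for the part that bears it (a point fixed in the world has none). Each returns a list of dicts, best first, with "score" (0 to 1); they miss things now and then, are a little off and sometimes report something else, mostly with a low value. They report only what shows in the picture. A call takes as long as a camera call.
- find_in(label, camera): "at" ([x, y, z] in m, in the coordinates of the camera as it stood for that picture, good to about 4 mm: the middle of the surface that is visible of it).
- masks_of(label, camera): "mask" (400x640 bool, what is visible of it).
- landmark_of(label, camera): "at" ([x, y, z] in m, in the coordinates of the camera as it stood for that picture, good to about 4 mm: a listed point, or the origin of a listed thing).
The state is a dict: "t": time; "joint_positions": joint angles; "dq": joint speeds; "joint_efforts": joint torques, N m; "tool_pos": TCP position; "eef_rot": TCP orientation; "force": force on the tool from outside, world axes, zero at the start; "torque": the same for the moment, N m; "grip_width": finger opening in m; "grasp_force": force on a finger pad.
Only numpy, scipy, OpenCV 4.12 (cv2) and the standard library are available. Lean on these libraries where they do the work, as an engineer would, in place of code of your own. Each camera call takes 0.05 s, during which the arm holds its last target. There are 200 camera calls.

## Working session

There is one attempt and no reset: what is moved stays moved. The work goes in short steps, Python scripts to look and compute and a tool call to move; the robot and the scene stay as the last step left them, time stands still between calls to the robot, and variables do not carry over. Pictures are saved under pics/ and viewed, at most 17 in all, crops included, and the job is handed in when it is done.

Besides the shell and the picture viewer there is one more tool, called after "Emit:" as name([rows], argument=value, ...), one row to a line, values as JSON. play_rows: Moves the arm, as the interface text tells. Its arguments: {"type":"object","properties":{"commands":{"type":"array"},"jaw":{"type":"number"},"newtons":{"type":"number"}},"required":["commands"]}

```bash
ls; mkdir -p pics; cat > h.py <<'E'
from plant import *
import numpy as np, cv2
from scipy.spatial.transform import Rotation as R
def w(S,p):
    return (np.linalg.inv(S["world_to_cam"])@np.r_[p,1])[:3]
def proj(S,P):
    c=(np.array(S["world_to_cam"])@np.r_[P,1])[:3]; u=np.array([c[0],-c[1]])/-c[2]
    u=u*(1+S["k1"]*(u@u)); K=np.array(S["intrinsics"]); return K[:2,:2]@u+K[:2,2]
def ray(S,px,z):
    K=np.array(S["intrinsics"]); d=(np.array(px,float)-K[:2,2])/[K[0,0],K[1,1]]; u=d.copy()
    for _ in range(20): u=d/(1+S["k1"]*(u@u))
    M=np.linalg.inv(S["world_to_cam"]); v=M[:3,:3]@[u[0],-u[1],-1]; o=M[:3,3]
    return o+v*(z-o[2])/v[2]
def tool():
    s=sense(); T=R.from_euler("xyz",s["eef_rot"]); return np.array(s["tool_pos"]),T
def go(P,yaw=None):
    "mm shift in tool axes to world P; yaw=desired world direction angle of tool y"
    p,T=tool(); print("shift",np.round(T.inv().apply(np.array(P)-p)*1000,1))
E
cat > l.py <<'E'
from h import *
import sys
print(sense())
for c in ["scene","top"]:
    S=snapshot(c); cv2.imwrite(f"pics/{c}0.png",S["color"])
    print(c,np.linalg.inv(S["world_to_cam"])[:3,3])
    for n in ["basket0","basket1","basket2","model0","model1","model2","hook0","hook1","hook2","cab_drawer0_handle","drawer_floor","jar","dropper","beaker","wax_spatula"]:
        print(n,[(round(d["score"],2),np.round(w(S,d["at"]),3).tolist()) for d in landmark_of(n,c)[:2]])
E
python3 l.py
```

```text
pics
{'t': 0.0, 'joint_positions': array([-1.11388363,  0.32183697, -0.0701351 ,  1.45169155,  0.02262224,
        1.37080306, -0.05690014]), 'dq': array([-1.80281380e-04, -6.25037680e-04,  2.50605797e-04, -4.61619659e-04,
        1.23242036e-03, -1.04319173e-05, -1.78482698e-05]), 'joint_efforts': array([ 2.87593139e-05, -4.93598127e+01, -3.81999006e-01, -3.14326143e+01,
        1.30938171e-02,  1.18135277e-02, -1.90913636e-05]), 'tool_pos': array([0.27830224, 0.58680075, 0.23020653]), 'eef_rot': array([-3.13964478e+00,  1.05345304e-04,  2.69886309e+00]), 'force': array([0.46138827, 0.22798457, 0.32398602]), 'torque': array([ 0.00019341,  0.01574655, -0.00104887]), 'grasp_force': 0.0, 'grip_width': 0.0855265529593024}
scene [ 0.93330414 -0.5020833   1.20883021]
basket0 [(0.8, [0.558, -0.003, 0.004]), (0.7, [0.428, -0.12, -0.002])]
basket1 [(0.8, [0.558, -0.003, 0.004]), (0.7, [0.428, -0.12, -0.002])]
basket2 [(0.8, [0.558, -0.003, 0.004]), (0.7, [0.428, -0.12, -0.002])]
model0 [(0.67, [0.426, -0.119, 0.002]), (0.65, [0.666, -0.001, 0.004])]
model1 [(0.67, [0.426, -0.119, 0.002]), (0
[... 839 characters left out ...]
0.124, 0.004]), (0.66, [0.551, -0.002, 0.002])]
model0 [(0.77, [0.667, -0.006, 0.002]), (0.72, [0.397, -0.217, -0.001])]
model1 [(0.77, [0.667, -0.006, 0.002]), (0.72, [0.397, -0.217, -0.001])]
model2 [(0.77, [0.667, -0.006, 0.002]), (0.72, [0.397, -0.217, -0.001])]
hook0 [(0.94, [0.698, -0.169, 0.221]), (0.74, [0.425, -0.122, 0.1])]
hook1 [(0.94, [0.698, -0.169, 0.221]), (0.74, [0.425, -0.122, 0.1])]
hook2 [(0.94, [0.698, -0.169, 0.221]), (0.74, [0.425, -0.122, 0.1])]
cab_drawer0_handle [(0.64, [0.591, 0.258, 0.063])]
drawer_floor [(0.17, [0.471, -0.467, 0.004])]
jar [(0.7, [0.617, -0.102, 0.002])]
dropper [(0.66, [0.469, -0.47, 0.001])]
beaker []
wax_spatula [(0.94, [0.32, -0.443, 0.007])]
```

View pics/scene0.png

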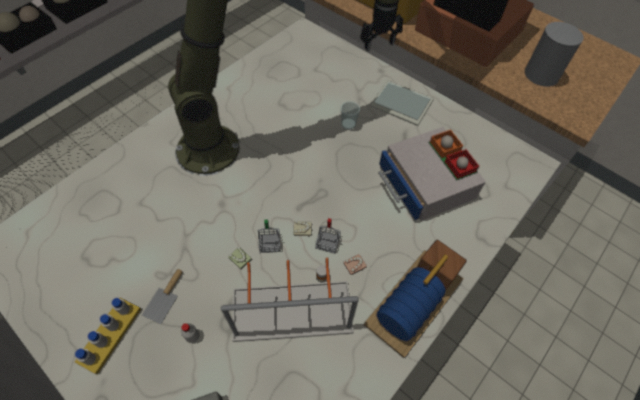

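View pics/top0.png

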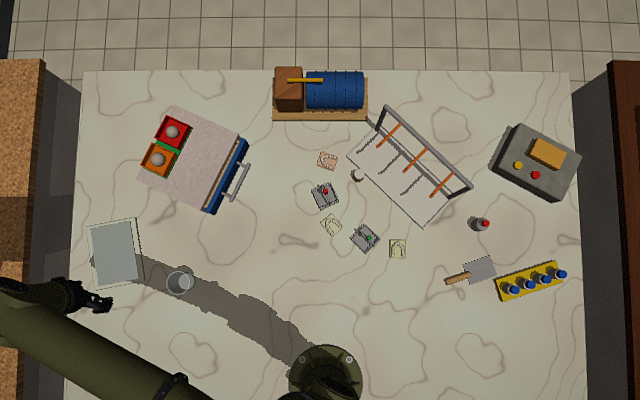

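```bash
cat > l2.py <<'E'
from h import *
for c in ["scene","top"]:
    S=snapshot(c)
    for n in ["basket0","basket0_bar","model0","hook0"]:
        print(c,n,[(round(d["score"],2),np.round(w(S,d["at"]),3).tolist()) for d in landmark_of(n,c)])
E
python3 l2.py
```

```text
scene basket0 [(0.64, [0.558, -0.003, 0.005]), (0.57, [0.426, -0.114, -0.003])]
scene basket0_bar []
scene model0 [(0.87, [0.399, -0.217, -0.002]), (0.82, [0.467, -0.013, 0.002]), (0.73, [0.669, -0.003, 0.001])]
scene hook0 [(0.83, [0.697, -0.169, 0.23]), (0.71, [0.633, -0.237, 0.223]), (0.65, [0.467, -0.012, 0.001]), (0.64, [0.563, -0.302, 0.225]), (0.48, [0.294, 0.427, 0.003])]
top basket0 [(0.87, [0.427, -0.123, 0.005]), (0.64, [0.552, 0.001, 0.002]), (0.55, [0.616, -0.104, 0.001])]
top basket0_bar [(0.35, [0.294, 0.423, 0.004])]
top model0 [(0.62, [0.667, -0.004, 0.002]), (0.54, [0.394, -0.221, 0.002]), (0.32, [0.426, -0.121, 0.099])]
top hook0 [(0.78, [0.628, -0.239, 0.222]), (0.65, [0.696, -0.175, 0.225]), (0.64, [0.561, -0.302, 0.226])]
```

Top view: red basket (325,194), green basket (365,237), models pink (327,159), cream (331,225), green (398,248), hooks upper right, drawer handle (238,182). The scene view agrees. So there are two baskets and three models. Next I measure orientations.

```bash
cat > l3.py <<'E'
from h import *
S=snapshot("top"); im=S["color"]
for n,z in [("model0",.014),("basket0",.03)]:
    for d in masks_of(n,"top"):
        m=d["mask"].astype(np.uint8); c=cv2.findContours(m,0,2)[0]; c=max(c,key=cv2.contourArea)
        P=np.array([ray(S,p[0],z)[:2] for p in c])
        r=cv2.minAreaRect((P*1000).astype(np.float32)); print(n,round(d["score"],2),np.round(r[0],1),np.round(r[1],1),round(r[2],1))
cv2.imwrite("pics/c1.png",cv2.resize(im[140:270,300:440],None,fx=4.5,fy=4.5,interpolation=cv2.INTER_CUBIC))
E
python3 l3.py
```

```text
model0 0.71 [ 397.4 -221.1] [45.8 54.8] 89.3
model0 0.68 [470.2 -20.2] [54.  41.1] 45.1
model0 0.63 [668.1  -4.9] [59.1 48.7] 68.0
basket0 0.86 [ 424.8 -120. ] [65.7 68.4] 44.8
basket0 0.76 [5.572e+02 2.000e-01] [66.8 65.6] 23.8
```

View pics/c1.png

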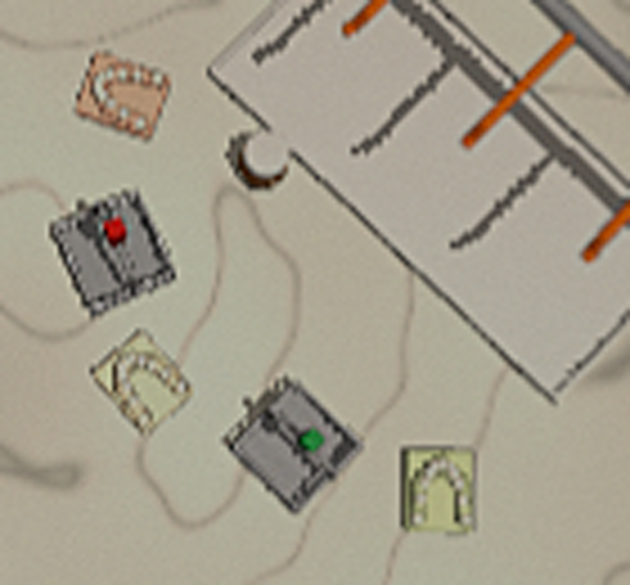

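```bash
cat >> h.py <<'E'
def plan(P,tyaw=None):
    "shift in tool axes (mm) and yaw(rad about tool z) to reach world P with world tool yaw tyaw deg (mod 180 nearest)"
    s=sense(); go(P); y=s["eef_rot"][2]
    print("tool",np.round(s["tool_pos"],4),"yaw",round(np.degrees(y),1),"q7",round(s["joint_positions"][6],2))
    if tyaw is not None:
        d=(np.radians(tyaw)-y+np.pi/2)%np.pi-np.pi/2; print("turn about tool z",round(-d,3),"alt",round(-d-np.pi,3),round(-d+np.pi,3))
E
python3 -c "
from h import *
plan([.47,-.06,.35],134.8)"
```

```text
shift [-450.4 -502.9 -118.7]
tool [0.2785 0.5873 0.2314] yaw 154.6 q7 -0.06
turn about tool z 0.346 alt -2.795 3.488
```

Emit:
play_rows([
  {"x": -23,"y": -25,"z": -6},
  {"x": -46,"y": -50,"z": -12},
  {"x": -69,"y": -75,"z": -18},
  {"x": -92,"y": -100,"z": -24},
  {"x": -113,"y": -126,"z": -30},
])

```text
invalid input at $.commands[0]: expected keys x, y, z, yaw
```

Emit:
play_rows([
  {"x": -23,"y": -25,"z": -6},
  {"x": -46,"y": -50,"z": -12},
  {"x": -69,"y": -75,"z": -18},
  {"x": -92,"y": -100,"z": -24},
  {"x": -113,"y": -126,"z": -30},
])

```text
invalid input at $.commands[0]: expected keys x, y, z, yaw
```

Emit:
play_rows([
  {"x": -113,"y": -126,"z": -30},
  {"x": -113,"y": -126,"z": -30},
  {"x": -113,"y": -126,"z": -30},
  {"x": -113,"y": -126,"z": -30},
  {"x": -113,"y": -126,"z": -30},
])

```text
invalid input at $.commands[0]: expected keys x, y, z, yaw
```

Emit:
play_rows([
  {"x": -112,"y": -126,"z": -28},
  {"x": -112,"y": -126,"z": -28},
  {"x": -112,"y": -126,"z": -28},
  {"x": -112,"y": -126,"z": -28},
  {"x": -112,"y": -126,"z": -28},
])

```text
invalid input at $.commands[0]: expected keys x, y, z, yaw
```

```bash
python3 -c "
from h import *
S=snapshot('wrist'); cv2.imwrite('pics/w1.png',S['color']); print(sense()['t'],sense()['force'],np.linalg.inv(S['world_to_cam'])[:3,3])
plan([.426,-.121,.2],134.8)
for n in ['basket0','model0','hook0','basket0_bar']: print(n,[(round(d['score'],2),np.round(w(S,d['at']),3).tolist()) for d in landmark_of(n,'wrist')])
"
```

```text
2.3 [ 0.00187112 -0.47765113 -0.40892579] [0.20157578 0.62229792 0.37514157]
shift [-436.7 -576.8   31.3]
tool [0.2785 0.5873 0.2313] yaw 154.6 q7 -0.06
turn about tool z 0.346 alt -2.795 3.488
basket0 []
model0 []
hook0 []
basket0_bar []
```

View pics/w1.png

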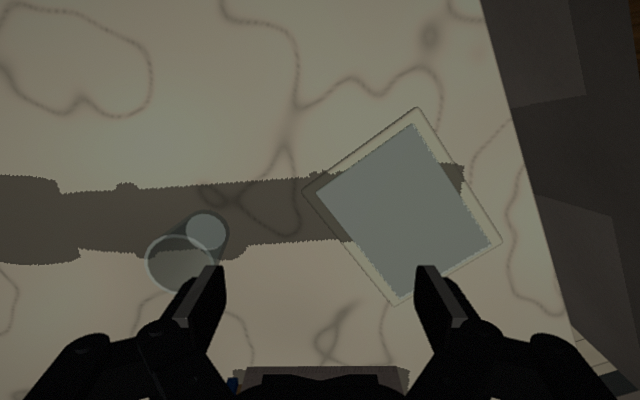

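The yaw key was missing, so all four move calls were refused. The picture is still the start view: beaker at (190,255) and white tray at (405,205). I'll resend with yaw.

Emit:
play_rows([
  {"x": -113,"y": -126,"z": -30,"yaw": 0},
  {"x": -113,"y": -126,"z": -30,"yaw": 0},
  {"x": -113,"y": -126,"z": -30,"yaw": 0},
  {"x": -113,"y": -126,"z": -30,"yaw": 0},
  {"x": -113,"y": -126,"z": -30,"yaw": 0},
])

```text
t: 2.92
tool_pos: [0.3315, 0.4182, 0.2634]
eef_rot: [3.141, 0.004, 2.689]
force: [1.7, 0.6, 0.2]
grip_width: 0.0852
grasp_force: 0.0
```

Emit:
play_rows([
  {"x": -113,"y": -126,"z": -30,"yaw": 0},
  {"x": -113,"y": -126,"z": -30,"yaw": 0},
  {"x": -113,"y": -126,"z": -30,"yaw": 0},
  {"x": -113,"y": -126,"z": -30,"yaw": 0},
  {"x": -113,"y": -126,"z": -30,"yaw": 0},
])

```text
t: 3.33
tool_pos: [0.3784, 0.2557, 0.2935]
eef_rot: [3.14, 0.003, 2.688]
force: [0.7, 0.3, 0.5]
grip_width: 0.0852
grasp_force: 0.0
```

Emit:
play_rows([
  {"x": -113,"y": -126,"z": -30,"yaw": 0},
  {"x": -113,"y": -126,"z": -30,"yaw": 0},
  {"x": -113,"y": -126,"z": -30,"yaw": 0},
  {"x": -113,"y": -126,"z": -30,"yaw": 0},
  {"x": -113,"y": -126,"z": -30,"yaw": 0},
])

```text
t: 3.75
tool_pos: [0.4255, 0.0929, 0.3234]
eef_rot: [3.14, 0.004, 2.687]
force: [0.3, -0.6, 0.0]
grip_width: 0.0858
grasp_force: 0.0
```

Emit:
play_rows([
  {"x": -112,"y": -126,"z": -28,"yaw": 0},
  {"x": -112,"y": -126,"z": -28,"yaw": 0},
  {"x": -112,"y": -126,"z": -28,"yaw": 0},
  {"x": -112,"y": -126,"z": -28,"yaw": 0},
  {"x": -112,"y": -126,"z": -28,"yaw": 0},
])

```text
t: 4.17
tool_pos: [0.4713, -0.0697, 0.3511]
eef_rot: [-3.141, 0.005, 2.687]
force: [0.3, -1.3, 0.9]
grip_width: 0.0855
grasp_force: 0.0
```

Emit:
play_rows([
  {"x": 0,"y": 0,"z": 0,"yaw": 0.12},
  {"x": 0,"y": 0,"z": 0,"yaw": 0.24},
  {"x": 0,"y": 0,"z": 0,"yaw": 0.346},
  {"x": 0,"y": 0,"z": 0,"yaw": 0.346},
])

```text
t: 4.5
tool_pos: [0.4703, -0.0608, 0.3493]
eef_rot: [3.141, 0.0, 2.35]
force: [0.2, 0.6, -0.3]
grip_width: 0.0854
grasp_force: 0.0
```

```bash
python3 -c "
from h import *
S=snapshot('wrist'); cv2.imwrite('pics/w2.png',S['color']); print(sense()['t'],sense()['force'],np.linalg.inv(S['world_to_cam'])[:3,3])
plan([.426,-.121,.2],134.8)
for n in ['basket0','model0','hook0','basket0_bar']: print(n,[(round(d['score'],2),np.round(w(S,d['at']),3).tolist()) for d in landmark_of(n,'wrist')])
"
```

```text
4.55 [-0.56226822  0.23516144 -0.85909802] [ 0.41030722 -0.00187384  0.49313553]
shift [-11.3 -73.8 149.4]
tool [ 0.4703 -0.0609  0.3494] yaw 134.9 q7 0.8
turn about tool z 0.002 alt -3.139 3.144
basket0 [(0.67, [0.425, -0.124, -0.003]), (0.63, [0.559, -0.004, 0.001])]
model0 [(0.96, [0.394, -0.221, 0.006]), (0.91, [0.67, -0.007, 0.003]), (0.64, [0.472, -0.022, 0.002])]
hook0 []
basket0_bar [(0.71, [0.668, -0.008, 0.001])]
```

View pics/w2.png

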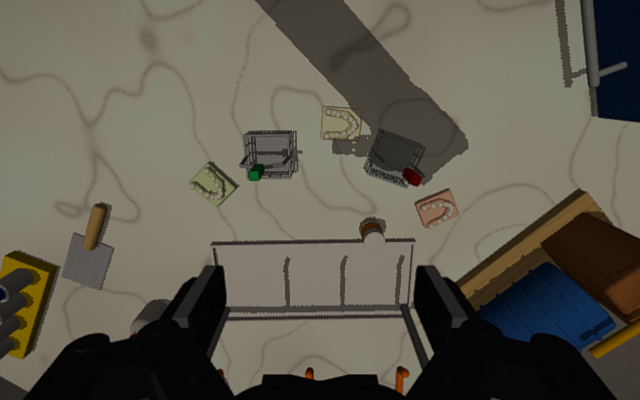

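Wrist view: the green handle spans left to right at (268,160), parallel to the hook row. The red handle is tilted slightly, (370,150)→(415,172). Next I locate the posts and masks more precisely.

```bash
cat > posts.py <<'E'
from h import *
for c in ["top","wrist","scene"]:
    S=snapshot(c); im=S["color"]; hsv=cv2.cvtColor(im,cv2.COLOR_BGR2HSV)
    for nm,lo,hi,near in [("green",(50,120,40),(75,255,255),(.426,-.121)),("red",(172,150,60),(180,255,255),(.556,-.001)),("red0",(0,180,60),(5,255,255),(.556,-.001))]:
        m=cv2.inRange(hsv,lo,hi); p=proj(S,[*near,.12]); k=np.zeros_like(m); cv2.circle(k,tuple(int(v) for v in p),22,255,-1); m&=k
        ys,xs=np.nonzero(m)
        if len(xs)>3: print(c,nm,len(xs),"z=.125:",np.round(ray(S,(xs.mean(),ys.mean()),.125),4))
S=snapshot("wrist")
for n,z in [("model0",.02),("basket0",.03)]:
    for d in masks_of(n,"wrist"):
        m=d["mask"].astype(np.uint8); c=max(cv2.findContours(m,0,2)[0],key=cv2.contourArea)
        P=np.array([ray(S,p[0],z)[:2] for p in c]); r=cv2.minAreaRect((P*1000).astype(np.float32)); print(n,round(d["score"],2),np.round(r[0],1),np.round(r[1],1),round(r[2],1))
cv2.imwrite("pics/c2.png",cv2.resize(S["color"][110:220,220:480],None,fx=3,fy=3,interpolation=cv2.INTER_CUBIC))
E
python3 posts.py
```

```text
top red0 16 z=.125: [0.5559 0.0006 0.125 ]
wrist green 97 z=.125: [ 0.4265 -0.125   0.125 ]
wrist red0 78 z=.125: [0.5632 0.0015 0.125 ]
scene green 7 z=.125: [ 0.4255 -0.1185  0.125 ]
scene red0 5 z=.125: [0.5585 0.0027 0.125 ]
model0 0.94 [468.7 -17.8] [55.3 46.7] 40.5
model0 0.74 [ 397.4 -214. ] [49.7 54.6] 89.6
model0 0.73 [664.8  -5.5] [56.4 51.4] 70.3
basket0 0.89 [562.5   3.5] [90.2 67.9] 25.1
basket0 0.63 [ 424.3 -122.7] [72.9 69.9] 44.9
```

View pics/c2.png

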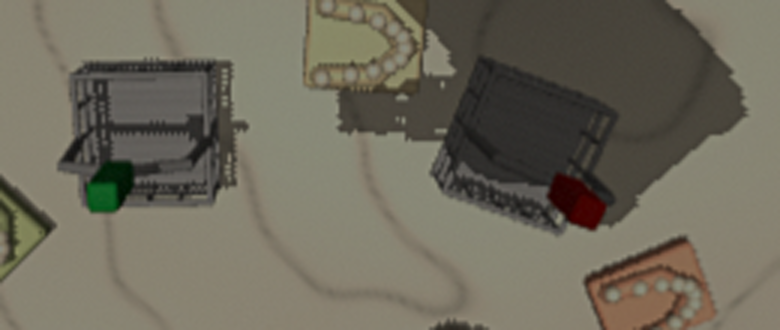

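Emit:
play_rows([
  {"x": -11,"y": -37,"z": 20,"yaw": 0},
  {"x": -11,"y": -74,"z": 50,"yaw": 0},
  {"x": -11,"y": -74,"z": 90,"yaw": 0},
  {"x": -11,"y": -74,"z": 130,"yaw": 0},
  {"x": -11,"y": -74,"z": 150,"yaw": 0},
], jaw=0.7)

```text
t: 5.47
tool_pos: [0.4226, -0.1215, 0.1955]
eef_rot: [-3.14, -0.004, 2.351]
force: [-0.1, 0.4, 0.4]
grip_width: 0.0594
grasp_force: 0.0
```

```bash
python3 -c "
from h import *
plan([.426,-.1215,.107],134.4)
S=snapshot('wrist'); cv2.imwrite('pics/w3.png',S['color'])
"
```

```text
shift [-2.7  2.6 88.5]
tool [ 0.4226 -0.1215  0.1955] yaw 134.7 q7 0.91
turn about tool z 0.006 alt -3.136 3.147
```

View pics/w3.png

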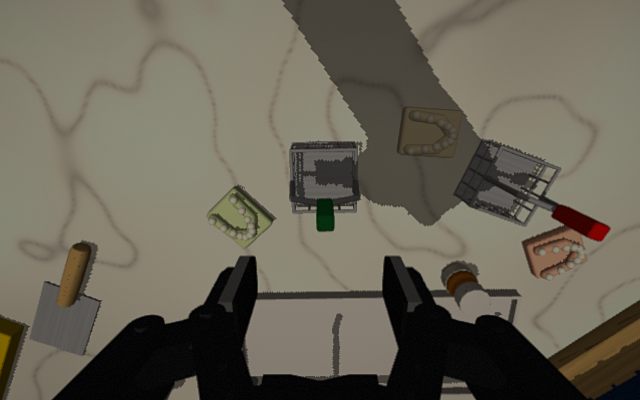

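Green post at (325,215), centred between the pads, so I descend.

Emit:
play_rows([
  {"x": 0,"y": 0,"z": 30,"yaw": 0},
  {"x": 0,"y": 0,"z": 60,"yaw": 0},
  {"x": 0,"y": 0,"z": 60,"yaw": 0},
  {"x": 0,"y": 0,"z": 60,"yaw": 0},
])

```text
t: 5.85
tool_pos: [0.425, -0.1212, 0.1396]
eef_rot: [-3.14, -0.001, 2.353]
force: [0.5, 0.3, -1.0]
grip_width: 0.0595
grasp_force: 0.0
```

```bash
python3 -c "
from h import *
plan([.426,-.1215,.107],134.4)
S=snapshot('wrist');p=proj(S,[.426,-.1215,.138]);print(p, proj(S,[*tool()[0][:2],.138]))
im=S['color']; m=cv2.inRange(cv2.cvtColor(im,cv2.COLOR_BGR2HSV),(50,120,30),(75,255,255)); ys,xs=np.nonzero(m); print(xs.mean(),ys.mean(),xs.min(),xs.max(),ys.min(),ys.max())
"
```

```text
shift [-0.9  0.6 32.6]
tool [ 0.425  -0.1212  0.1396] yaw 134.8 q7 0.95
turn about tool z 0.007 alt -3.134 3.149
[322.65248961 264.39909151] [323.10415575 264.56314333]
322.484375 250.890625 312 334 226 274
```

Emit:
play_rows([
  {"x": 0,"y": 0,"z": 20,"yaw": 0},
  {"x": 0,"y": 0,"z": 32,"yaw": 0},
  {"x": 0,"y": 0,"z": 32,"yaw": 0},
])

```text
t: 6.15
tool_pos: [0.4257, -0.1211, 0.1078]
eef_rot: [3.142, 0.0, 2.353]
force: [-0.3, 0.0, 0.9]
grip_width: 0.0601
grasp_force: 0.0
```

Emit:
play_rows([
  {"x": 0,"y": 0,"z": 0,"yaw": 0},
  {"x": 0,"y": 0,"z": 0,"yaw": 0},
  {"x": 0,"y": 0,"z": 0,"yaw": 0},
  {"x": 0,"y": 0,"z": 0,"yaw": 0},
  {"x": 0,"y": 0,"z": 0,"yaw": 0},
], jaw=0, newtons=50)

```text
t: 6.57
tool_pos: [0.4266, -0.1212, 0.1085]
eef_rot: [3.139, 0.002, 2.353]
force: [1.3, 0.3, 4.4]
grip_width: 0.0111
grasp_force: 49.4
```

Emit:
play_rows([
  {"x": 0,"y": 0,"z": 0,"yaw": 0},
  {"x": 0,"y": 0,"z": 0,"yaw": 0},
  {"x": 0,"y": 0,"z": 0,"yaw": 0},
  {"x": 0,"y": 0,"z": 0,"yaw": 0},
  {"x": 0,"y": 0,"z": 0,"yaw": 0},
])

```text
t: 6.98
tool_pos: [0.4267, -0.1212, 0.1085]
eef_rot: [3.139, 0.002, 2.353]
force: [0.6, -0.0, 7.1]
grip_width: 0.0111
grasp_force: 49.6
```

```bash
python3 -c "
from h import *
plan([.562,-.303,.27],134.4); print(sense()['grip_width'],sense()['grasp_force'])
"
```

```text
shift [-224.6  -31.8 -161.2]
tool [ 0.4267 -0.1212  0.1085] yaw 134.8 q7 0.98
turn about tool z 0.007 alt -3.134 3.149
0.011062378279891677 49.644105434417725
```

Emit:
play_rows([
  {"x": 0,"y": 0,"z": -40,"yaw": 0},
  {"x": 0,"y": 0,"z": -80,"yaw": 0},
  {"x": 0,"y": 0,"z": -120,"yaw": 0},
  {"x": 0,"y": 0,"z": -161,"yaw": 0},
  {"x": 0,"y": 0,"z": -161,"yaw": 0},
])

```text
t: 7.4
tool_pos: [0.4289, -0.1221, 0.2758]
eef_rot: [3.133, 0.008, 2.353]
force: [1.1, -0.5, -1.4]
grip_width: 0.0113
grasp_force: 49.5
```

Emit:
play_rows([
  {"x": -30,"y": -10,"z": 0,"yaw": 0},
  {"x": -60,"y": -20,"z": 0,"yaw": 0},
  {"x": -90,"y": -32,"z": 0,"yaw": 0.007},
  {"x": -90,"y": -32,"z": 0,"yaw": 0.007},
  {"x": -90,"y": -32,"z": 0,"yaw": 0.007},
])

```text
t: 7.82
tool_pos: [0.4654, -0.2093, 0.2674]
eef_rot: [-3.139, -0.001, 2.342]
force: [-0.6, -0.1, -2.1]
grip_width: 0.011
grasp_force: 49.4
```

```bash
python3 -c "
from h import *
plan([.562,-.303,.269],134.4); print(sense()['grip_width'],sense()['grasp_force'],sense()['force'])
for c in ['top','scene','wrist']:
  S=snapshot(c); print(c,[(round(d['score'],2),np.round(w(S,d['at']),3).tolist()) for d in landmark_of('hook0',c)])
  print([(round(d['score'],2),np.round(w(S,d['at']),3).tolist()) for d in landmark_of('basket0_bar',c)],[(round(d['score'],2),np.round(w(S,d['at']),3).tolist()) for d in landmark_of('basket0',c)])
cv2.imwrite('pics/w4.png',S['color'])
"
```

```text
shift [-134.5    4.    -1.8]
tool [ 0.4654 -0.2093  0.2674] yaw 134.2 q7 1.14
turn about tool z -0.004 alt -3.145 3.138
0.011011815356114828 49.393306374549866 [-0.57722431 -0.07261504 -2.12737842]
top [(0.73, [0.627, -0.243, 0.224]), (0.62, [0.562, -0.304, 0.228]), (0.35, [0.465, -0.211, 0.256])]
[] [(0.88, [0.463, -0.214, 0.166]), (0.88, [0.555, -0.001, 0.001])]
scene [(0.96, [0.692, -0.167, 0.226]), (0.91, [0.565, -0.3, 0.223]), (0.67, [0.631, -0.236, 0.222])]
[] [(0.93, [0.468, -0.203, 0.158]), (0.59, [0.558, -0.0, 0.005])]
wrist [(0.62, [0.7, -0.171, 0.222])]
[(0.21, [0.56, -0.003, 0.001])] [(0.8, [0.56, 0.0, 0.002]), (0.56, [0.464, -0.207, 0.157])]
```

View pics/w4.png

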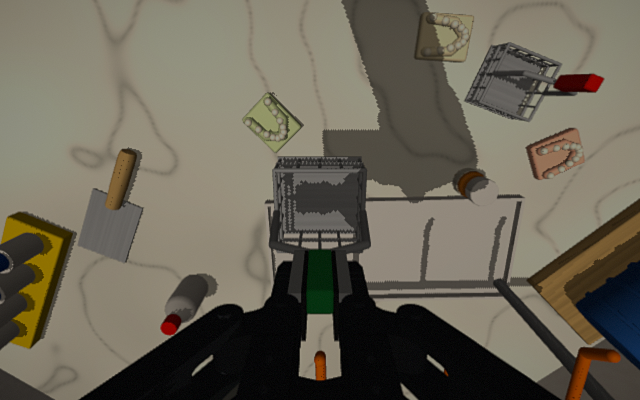

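Green is held over the tray, at (320,215), with its target hook dead ahead at (320,365). I insert it and lower.

Emit:
play_rows([
  {"x": -30,"y": 2,"z": -3,"yaw": 0},
  {"x": -60,"y": 3,"z": -3,"yaw": 0},
  {"x": -90,"y": 3,"z": -3,"yaw": 0},
  {"x": -120,"y": 3,"z": -3,"yaw": 0},
  {"x": -134,"y": 3,"z": -3,"yaw": 0},
])

```text
t: 8.83
tool_pos: [0.5639, -0.3032, 0.2703]
eef_rot: [-3.139, 0.001, 2.346]
force: [-0.4, 0.1, -1.4]
grip_width: 0.0111
grasp_force: 49.4
```

Emit:
play_rows([
  {"x": 0,"y": 0,"z": 0,"yaw": 0},
  {"x": 0,"y": 0,"z": 10,"yaw": 0},
  {"x": 0,"y": 0,"z": 20,"yaw": 0},
  {"x": 0,"y": 0,"z": 24,"yaw": 0},
  {"x": 0,"y": 0,"z": 24,"yaw": 0},
])

```text
t: 9.25
tool_pos: [0.5609, -0.2995, 0.2456]
eef_rot: [3.141, -0.003, 2.347]
force: [-0.7, -0.1, -1.7]
grip_width: 0.0114
grasp_force: 49.4
```

```bash
python3 -c "
from h import *
plan([.562,-.303,.237],134.4); print(sense()['grip_width'],sense()['grasp_force'],sense()['force'])
S=snapshot('wrist');cv2.imwrite('pics/w5.png',S['color'])
"
```

```text
shift [-3.3 -1.7  8.6]
tool [ 0.5609 -0.2995  0.2456] yaw 134.5 q7 1.44
turn about tool z 0.001 alt -3.14 3.143
0.011378828923139581 49.37329709529877 [-0.65838764 -0.14022169 -1.73724821]
```

View pics/w5.png

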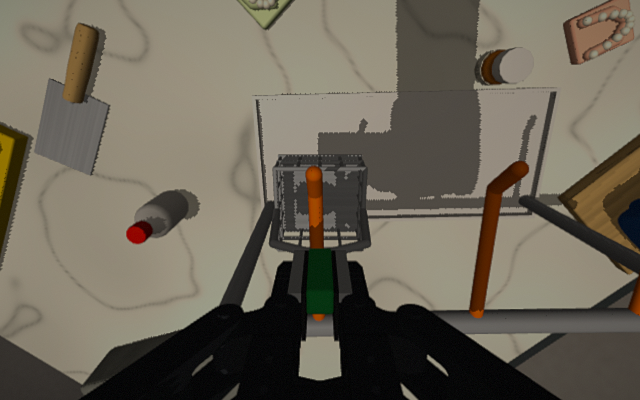

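The hook, at (316,195), now passes under the arch. I lower until it seats.

Emit:
play_rows([
  {"x": -1,"y": 0,"z": 4,"yaw": 0},
  {"x": -1,"y": 0,"z": 7,"yaw": 0},
  {"x": -1,"y": 0,"z": 9,"yaw": 0},
  {"x": -1,"y": 0,"z": 9,"yaw": 0},
  {"x": -1,"y": 0,"z": 9,"yaw": 0},
])

```text
t: 9.72
tool_pos: [0.5626, -0.302, 0.2384]
eef_rot: [3.141, 0.0, 2.346]
force: [0.2, 0.1, -1.3]
grip_width: 0.0108
grasp_force: 49.6
```

Emit:
play_rows([
  {"x": 0,"y": 0,"z": 2,"yaw": 0},
  {"x": 0,"y": 0,"z": 3,"yaw": 0},
  {"x": 0,"y": 0,"z": 3,"yaw": 0},
  {"x": 0,"y": 0,"z": 3,"yaw": 0},
])

```text
t: 10.05
tool_pos: [0.5629, -0.3025, 0.2375]
eef_rot: [3.14, 0.002, 2.346]
force: [-2.2, 1.2, 8.0]
grip_width: 0.0112
grasp_force: 50.9
```

Emit:
play_rows([
  {"x": 0,"y": 0,"z": 0,"yaw": 0},
  {"x": 0,"y": 0,"z": 0,"yaw": 0},
  {"x": 0,"y": 0,"z": 0,"yaw": 0},
  {"x": 0,"y": 0,"z": 0,"yaw": 0},
  {"x": 0,"y": 0,"z": -5,"yaw": 0},
], jaw=0.6)

```text
t: 10.47
tool_pos: [0.5622, -0.3015, 0.2392]
eef_rot: [-3.141, -0.002, 2.346]
force: [-1.2, 0.6, 0.2]
grip_width: 0.0512
grasp_force: 0.0
```

Emit:
play_rows([
  {"x": 0,"y": 0,"z": -20,"yaw": 0},
  {"x": 0,"y": 0,"z": -50,"yaw": 0},
  {"x": 0,"y": 0,"z": -80,"yaw": 0},
  {"x": 0,"y": 0,"z": -80,"yaw": 0},
  {"x": 0,"y": 0,"z": -80,"yaw": 0},
])

```text
t: 10.88
tool_pos: [0.5633, -0.3029, 0.3226]
eef_rot: [3.14, 0.004, 2.346]
force: [-0.3, -0.1, -0.4]
grip_width: 0.0516
grasp_force: 0.0
```

```bash
python3 -c "
from h import *
plan([.557,.001,.32],114.3)
for c in ['top','scene']:
  S=snapshot(c)
  for n in ['basket0','model0']:print(c,n,[(round(d['score'],2),np.round(w(S,d['at']),3).tolist()) for d in landmark_of(n,c)])
"
```

```text
shift [221.6 208.1   2. ]
tool [ 0.5633 -0.3029  0.3226] yaw 134.4 q7 1.42
turn about tool z 0.351 alt -2.791 3.492
top basket0 [(0.85, [0.557, -0.307, 0.132]), (0.59, [0.552, -0.003, 0.0])]
top model0 [(0.8, [0.667, -0.004, 0.001]), (0.62, [0.396, -0.217, 0.003]), (0.52, [0.471, -0.02, -0.003])]
scene basket0 [(0.8, [0.556, -0.3, 0.127]), (0.61, [0.559, -0.0, 0.003])]
scene model0 [(0.74, [0.668, -0.002, 0.003]), (0.53, [0.556, 0.004, 0.098]), (0.5, [0.464, -0.014, 0.002]), (0.47, [0.394, -0.217, -0.001])]
```

Emit:
play_rows([
  {"x": 28,"y": 26,"z": 0,"yaw": 0.09},
  {"x": 56,"y": 52,"z": 0,"yaw": 0.18},
  {"x": 84,"y": 78,"z": 0,"yaw": 0.26},
  {"x": 111,"y": 104,"z": 0,"yaw": 0.351},
  {"x": 111,"y": 104,"z": 0,"yaw": 0.351},
])

```text
t: 11.6
tool_pos: [0.5608, -0.139, 0.3192]
eef_rot: [3.14, -0.006, 2.004]
force: [0.3, 1.7, 0.2]
grip_width: 0.0514
grasp_force: 0.0
```

```bash
python3 -c "
from h import *
plan([.557,.001,.20],114.3)
"
```

```text
shift [128.   55.2 120. ]
tool [ 0.5608 -0.139   0.3192] yaw 114.8 q7 0.76
turn about tool z 0.009 alt -3.132 3.151
```

Emit:
play_rows([
  {"x": 35,"y": 15,"z": 0,"yaw": 0},
  {"x": 70,"y": 30,"z": 30,"yaw": 0},
  {"x": 105,"y": 45,"z": 60,"yaw": 0},
  {"x": 139,"y": 60,"z": 90,"yaw": 0},
  {"x": 139,"y": 60,"z": 120,"yaw": 0},
], jaw=0.7)

```text
t: 12.02
tool_pos: [0.558, 0.0062, 0.2039]
eef_rot: [3.136, -0.002, 2.002]
force: [1.1, 1.2, -0.3]
grip_width: 0.0598
grasp_force: 0.0
```

Emit:
play_rows([
  {"x": 0,"y": 0,"z": 20,"yaw": 0},
  {"x": 0,"y": 0,"z": 45,"yaw": 0},
  {"x": 0,"y": 0,"z": 45,"yaw": 0},
  {"x": 0,"y": 0,"z": 45,"yaw": 0},
])

```text
t: 12.35
tool_pos: [0.5558, -0.0001, 0.1575]
eef_rot: [-3.138, -0.0, 1.995]
force: [-0.4, -0.5, 0.8]
grip_width: 0.0598
grasp_force: 0.0
```

```bash
python3 -c "
from h import *
plan([.557,.001,.107],114.3)
S=snapshot('wrist');print(proj(S,[.557,.001,.138]), proj(S,[*tool()[0][:2],.138]))
im=S['color']; cv2.imwrite('pics/w6.png',im);m=cv2.inRange(cv2.cvtColor(im,cv2.COLOR_BGR2HSV),(0,180,40),(5,255,255)); m[:, :280]=0;m[:,370:]=0;ys,xs=np.nonzero(m); print(xs.mean(),ys.mean(),xs.min(),xs.max(),ys.min(),ys.max())
"
```

```text
shift [ 0.5  1.7 50.5]
tool [ 5.558e-01 -1.000e-04  1.575e-01] yaw 114.3 q7 0.51
turn about tool z -0.0 alt -3.142 3.141
[323.79661487 244.78247578] [322.92232881 246.68413939]
324.5696721311475 234.90027322404373 315 334 213 254
```

View pics/w6.png

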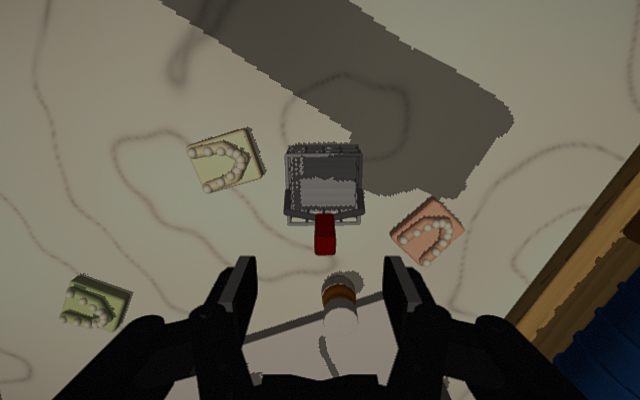

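Red post at (325,235), aligned and square. I descend, grip and lift.

Emit:
play_rows([
  {"x": 0,"y": 1,"z": 20,"yaw": 0},
  {"x": 0,"y": 1,"z": 40,"yaw": 0},
  {"x": 0,"y": 1,"z": 49,"yaw": 0},
  {"x": 0,"y": 1,"z": 49,"yaw": 0},
  {"x": 0,"y": 1,"z": 49,"yaw": 0},
])

```text
t: 12.82
tool_pos: [0.5584, 0.0004, 0.1107]
eef_rot: [3.14, 0.0, 1.994]
force: [0.7, 0.2, 0.6]
grip_width: 0.0598
grasp_force: 0.0
```

Emit:
play_rows([
  {"x": 0,"y": 0,"z": 0,"yaw": 0},
  {"x": 0,"y": 0,"z": 0,"yaw": 0},
  {"x": 0,"y": 0,"z": 0,"yaw": 0},
  {"x": 0,"y": 0,"z": 0,"yaw": 0},
  {"x": 0,"y": 0,"z": 0,"yaw": 0},
], jaw=0)

```text
t: 13.23
tool_pos: [0.5586, 0.0008, 0.1104]
eef_rot: [3.14, 0.0, 1.995]
force: [1.4, 0.2, 3.0]
grip_width: 0.0111
grasp_force: 49.3
```

Emit:
play_rows([
  {"x": 0,"y": 0,"z": -40,"yaw": 0},
  {"x": 0,"y": 0,"z": -80,"yaw": 0},
  {"x": 0,"y": 0,"z": -120,"yaw": 0},
  {"x": 0,"y": 0,"z": -163,"yaw": 0},
  {"x": 0,"y": 0,"z": -163,"yaw": 0},
])

```text
t: 13.65
tool_pos: [0.5615, 0.0002, 0.2807]
eef_rot: [3.129, 0.003, 1.994]
force: [1.9, 0.3, -0.6]
grip_width: 0.0109
grasp_force: 49.3
```

Emit:
play_rows([
  {"x": 0,"y": 0,"z": 0,"yaw": -0.12},
  {"x": 0,"y": 0,"z": 0,"yaw": -0.24},
  {"x": 0,"y": 0,"z": 0,"yaw": -0.351},
  {"x": 0,"y": 0,"z": 0,"yaw": -0.351},
  {"x": 0,"y": 0,"z": 0,"yaw": -0.351},
])

```text
t: 14.07
tool_pos: [0.5575, 0.0006, 0.2721]
eef_rot: [-3.141, -0.0, 2.343]
force: [-0.4, 0.5, -0.7]
grip_width: 0.0111
grasp_force: 49.3
```

```bash
python3 -c "
from h import *
plan([.697,-.171,.270],134.4); print(sense()['grip_width'],sense()['grasp_force'],sense()['force'])
"
```

```text
shift [-220.3  -19.7    2. ]
tool [0.5575 0.0006 0.2721] yaw 134.2 q7 0.8
turn about tool z -0.003 alt -3.145 3.138
0.011051730570471678 49.27581489086151 [-0.41571504  0.51690735 -0.73503765]
```

Emit:
play_rows([
  {"x": -30,"y": -7,"z": 0,"yaw": 0},
  {"x": -60,"y": -14,"z": 0,"yaw": 0},
  {"x": -90,"y": -20,"z": 0,"yaw": 0},
  {"x": -90,"y": -20,"z": 0,"yaw": 0},
  {"x": -90,"y": -20,"z": 0,"yaw": 0},
])

```text
t: 14.48
tool_pos: [0.6063, -0.0801, 0.2718]
eef_rot: [-3.139, 0.001, 2.339]
force: [-0.8, 0.9, -1.5]
grip_width: 0.0112
grasp_force: 49.3
```

```bash
python3 -c "
from h import *
plan([.697,-.171,.270],134.4)
for c in ['top','scene','wrist']:
  S=snapshot(c); print(c,[(round(d['score'],2),np.round(w(S,d['at']),3).tolist()) for d in landmark_of('hook0',c)])
cv2.imwrite('pics/w7.png',S['color'])
hs=cv2.cvtColor(S['color'],cv2.COLOR_BGR2HSV); m=cv2.inRange(hs,(5,180,80),(14,255,255)); n,l,st,ce=cv2.connectedComponentsWithStats(m)
print([(st[i].tolist(),ce[i].round().tolist()) for i in range(1,n) if st[i][4]>60])
m=cv2.inRange(hs,(0,180,40),(4,255,255)); m[:, :280]=0;m[:,370:]=0;ys,xs=np.nonzero(m);print('post',xs.mean())
print('proj hook tip',proj(S,[.697-.052*.7,-.171+.052*.714,.242]),proj(S,[*tool()[0][:2],.272]))
"
```

```text
shift [-128.4    2.     1.9]
tool [ 0.6063 -0.0801  0.2718] yaw 134.0 q7 1.02
turn about tool z -0.007 alt -3.148 3.135
top [(0.97, [0.696, -0.172, 0.223]), (0.64, [0.56, -0.3, 0.228])]
scene [(0.75, [0.629, -0.239, 0.221]), (0.72, [0.566, -0.304, 0.221]), (0.57, [0.696, -0.169, 0.226])]
wrist [(0.93, [0.563, -0.305, 0.225]), (0.6, [0.699, -0.17, 0.221])]
[([613, 218, 27, 53, 785], [630.0, 243.0]), ([312, 340, 12, 40, 384], [318.0, 360.0]), ([22, 347, 13, 11, 91], [27.0, 352.0]), ([45, 352, 25, 35, 339], [60.0, 368.0])]
post 319.55017793594305
proj hook tip [318.37842962 347.41998859] [321.44662303 264.26907087]
```

Emit:
play_rows([
  {"x": -30,"y": 1,"z": 0,"yaw": -0.005},
  {"x": -60,"y": 1,"z": 0,"yaw": -0.005},
  {"x": -90,"y": 1,"z": 0,"yaw": -0.005},
  {"x": -120,"y": 1,"z": 0,"yaw": -0.005},
  {"x": -130,"y": 1,"z": 0,"yaw": -0.005},
])

```text
t: 15.2
tool_pos: [0.6994, -0.1725, 0.2715]
eef_rot: [-3.14, 0.002, 2.349]
force: [-0.0, 0.5, -1.7]
grip_width: 0.0108
grasp_force: 49.3
```

Emit:
play_rows([
  {"x": 0,"y": 0,"z": 0,"yaw": 0},
  {"x": 0,"y": 0,"z": 10,"yaw": 0},
  {"x": 0,"y": 0,"z": 20,"yaw": 0},
  {"x": 0,"y": 0,"z": 26,"yaw": 0},
  {"x": 0,"y": 0,"z": 26,"yaw": 0},
])

```text
t: 15.62
tool_pos: [0.697, -0.1675, 0.2441]
eef_rot: [-3.141, -0.004, 2.353]
force: [0.4, 0.7, -1.3]
grip_width: 0.0109
grasp_force: 49.2
```

```bash
python3 -c "
from h import *
plan([.697,-.171,.239],134.4); print(sense()['force'])
S=snapshot('wrist');cv2.imwrite('pics/w8.png',S['color'])
"
```

```text
shift [-2.6 -2.5  5.1]
tool [ 0.697  -0.1675  0.2441] yaw 134.8 q7 1.22
turn about tool z 0.007 alt -3.135 3.148
[ 0.41029096  0.74382125 -1.31459145]
```

View pics/w8.png

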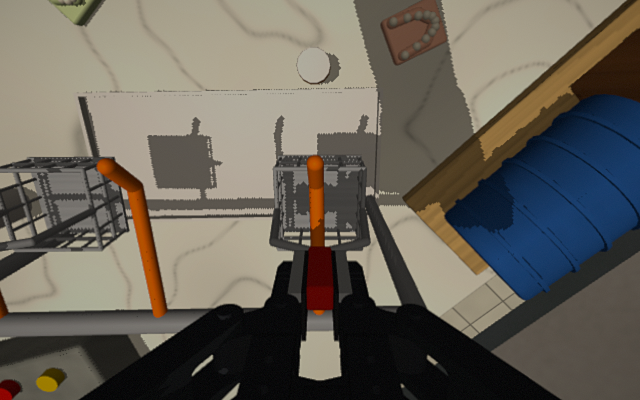

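Red is on the right-hand hook, with the hook at (316,200) under the arch. Green is hung on the far hook at the left, (60,205). I lower and release.

Emit:
play_rows([
  {"x": 0,"y": -1,"z": 4,"yaw": 0},
  {"x": 0,"y": -1,"z": 7,"yaw": 0},
  {"x": 0,"y": -1,"z": 8,"yaw": 0},
  {"x": 0,"y": -1,"z": 8,"yaw": 0},
  {"x": 0,"y": -1,"z": 8,"yaw": 0},
])

```text
t: 16.08
tool_pos: [0.6976, -0.1704, 0.2394]
eef_rot: [3.141, 0.001, 2.351]
force: [-1.3, 1.2, 3.0]
grip_width: 0.0113
grasp_force: 49.9
```

Emit:
play_rows([
  {"x": 0,"y": 0,"z": 0,"yaw": 0},
  {"x": 0,"y": 0,"z": 0,"yaw": 0},
  {"x": 0,"y": 0,"z": 0,"yaw": 0},
  {"x": 0,"y": 0,"z": 0,"yaw": 0},
  {"x": 0,"y": 0,"z": -5,"yaw": 0},
], jaw=0.6)

```text
t: 16.5
tool_pos: [0.6969, -0.1703, 0.2424]
eef_rot: [-3.141, -0.002, 2.351]
force: [-0.4, 0.2, 0.1]
grip_width: 0.0514
grasp_force: 0.0
```

Emit:
play_rows([
  {"x": 0,"y": 0,"z": -20,"yaw": 0},
  {"x": 0,"y": 0,"z": -50,"yaw": 0},
  {"x": 0,"y": 0,"z": -80,"yaw": 0},
  {"x": 0,"y": 0,"z": -80,"yaw": 0},
  {"x": 0,"y": 0,"z": -80,"yaw": 0},
])

```text
t: 16.92
tool_pos: [0.6981, -0.1714, 0.3263]
eef_rot: [3.139, 0.004, 2.351]
force: [0.0, 0.3, 0.9]
grip_width: 0.0516
grasp_force: 0.0
```

```bash
cat > cab.py <<'E'
from h import *
for c in ['top','scene']:
  S=snapshot(c)
  for n in ['basket0','model0','cab_drawer0_handle','drawer_floor']:print(c,n,[(round(d['score'],2),np.round(w(S,d['at']),3).tolist()) for d in landmark_of(n,c)])
  for n,z in [('cab_drawer0_handle',.09),('model0',.018)]:
   for d in masks_of(n,c):
    m=d['mask'].astype(np.uint8); k=max(cv2.findContours(m,0,2)[0],key=cv2.contourArea)
    P=np.array([ray(S,p[0],z)[:2] for p in k]); r=cv2.minAreaRect((P*1000).astype(np.float32)); print(n,round(d['score'],2),np.round(r[0],1),np.round(r[1],1),round(r[2],1))
  hs=cv2.cvtColor(S['color'],cv2.COLOR_BGR2HSV); m=cv2.inRange(hs,(100,130,40),(125,255,255)); n,l,st,ce=cv2.connectedComponentsWithStats(m)
  for i in range(1,n):
    q=ray(S,ce[i],.09)
    if st[i][4]>60 and np.hypot(q[0]-.62,q[1]-.29)<.1:
      ys,xs=np.nonzero(l==i); P=np.array([ray(S,p,.089)[:2] for p in zip(xs,ys)])*1000; r=cv2.minAreaRect(P.astype(np.float32)); print('blue',np.round(r[0]),np.round(r[1]),r[2])
plan([.592,.259,.2])
E
python3 cab.py
```

```text
top basket0 [(0.75, [0.556, -0.309, 0.134])]
top model0 [(0.68, [0.393, -0.218, 0.004]), (0.61, [0.499, 0.026, -0.003]), (0.59, [0.669, -0.006, 0.002])]
top cab_drawer0_handle [(0.85, [0.593, 0.256, 0.064]), (0.19, [0.502, 0.027, -0.0])]
top drawer_floor []
cab_drawer0_handle 0.58 [600.2 276.8] [ 73.4 240.6] 65.1
cab_drawer0_handle 0.55 [ 576.7 -295.4] [198.9 198.2] 44.9
model0 0.79 [666.8  -6. ] [57.9 48.8] 71.4
model0 0.7 [500.3  28.7] [58.4 49.7] 45.0
model0 0.63 [ 395.7 -218.8] [42.6 51.5] 89.1
blue [604. 286.] [ 31. 241.] 65.04774475097656
scene basket0 [(0.93, [0.557, -0.304, 0.129]), (0.65, [0.696, -0.17, 0.131])]
scene model0 [(0.78, [0.397, -0.219, -0.004]), (0.7, [0.666, -0.003, 0.003]), (0.45, [0.499, 0.034, 0.001])]
scene cab_drawer0_handle [(0.77, [0.589, 0.263, 0.064])]
scene drawer_floor [(0.56, [0.653, 0.394, 0.026]), (0.18, [0.557, -0.302, 0.129])]
cab_drawer0_handle 0.83 [617.3 271.5] [ 79.2 266.5] 64.7
cab_drawer0_handle 0.7 [ 617.7 -228.9] [363.7 215.1] 45.0
model0 0.84 [ 400.1 -217.6] [46.7 57.7] 87.0
model0 0.51 [672.5  -3.9] [56.3 47.8] 64.4
blue [619. 275.] [ 39. 260.] 64.80043029785156
shift [379.4 227.1 123.5]
tool [ 0.6974 -0.1705  0.3235] yaw 134.7 q7 1.21
```

The cream model has been knocked to (0.500, 0.030), which is noted. Both baskets hang. Next is the drawer handle.

Emit:
play_rows([
  {"x": 32,"y": 19,"z": 0,"yaw": 0},
  {"x": 64,"y": 38,"z": 0,"yaw": 0},
  {"x": 96,"y": 57,"z": 0,"yaw": 0},
  {"x": 127,"y": 75,"z": 0,"yaw": 0},
  {"x": 160,"y": 95,"z": 0,"yaw": 0},
], jaw=0.35)

```text
t: 18.03
tool_pos: [0.6517, 0.0109, 0.3237]
eef_rot: [3.141, 0.0, 2.35]
force: [0.2, 0.4, 0.1]
grip_width: 0.0303
grasp_force: 0.0
```

Emit:
play_rows([
  {"x": 32,"y": 19,"z": 0,"yaw": 0},
  {"x": 64,"y": 38,"z": 0,"yaw": 0},
  {"x": 96,"y": 57,"z": 20,"yaw": 0},
  {"x": 127,"y": 75,"z": 40,"yaw": 0},
  {"x": 160,"y": 95,"z": 60,"yaw": 0},
])

```text
t: 18.45
tool_pos: [0.6072, 0.1906, 0.2642]
eef_rot: [3.14, 0.0, 2.351]
force: [0.7, -0.3, 0.1]
grip_width: 0.0298
grasp_force: 0.0
```

Emit:
play_rows([
  {"x": 30,"y": 18,"z": 20,"yaw": -0.1},
  {"x": 60,"y": 36,"z": 40,"yaw": -0.2},
  {"x": 60,"y": 36,"z": 63,"yaw": -0.3},
  {"x": 60,"y": 36,"z": 63,"yaw": -0.354},
  {"x": 60,"y": 36,"z": 63,"yaw": -0.354},
])

```text
t: 18.87
tool_pos: [0.5898, 0.2577, 0.1996]
eef_rot: [-3.139, -0.002, 2.708]
force: [0.8, -0.2, -0.4]
grip_width: 0.03
grasp_force: 0.0
```

```bash
python3 -c "
from h import *
plan([.591,.259,.047],155)
S=snapshot('wrist'); cv2.imwrite('pics/w9.png',S['color']); print(sense()['grip_width'])
a=np.radians(65); u=np.array([-np.sin(a),np.cos(a)])
for s in (-.06,0,.06): print(proj(S,[*(np.array([.591,.259])+s*u),.0675]))
for n in ['cab_drawer0_handle']: print([(round(d['score'],2),np.round(w(S,d['at']),3).tolist()) for d in landmark_of(n,'wrist')])
"
```

```text
shift [ -0.8   2.  152.6]
tool [0.5898 0.2577 0.1996] yaw 155.2 q7 0.85
turn about tool z 0.003 alt -3.139 3.144
0.030008620008024657
[322.5282119  249.02023358]
[322.878635  187.2296569]
[323.28465913 116.3765312 ]
[(0.68, [0.597, 0.254, 0.065])]
```

View pics/w9.png

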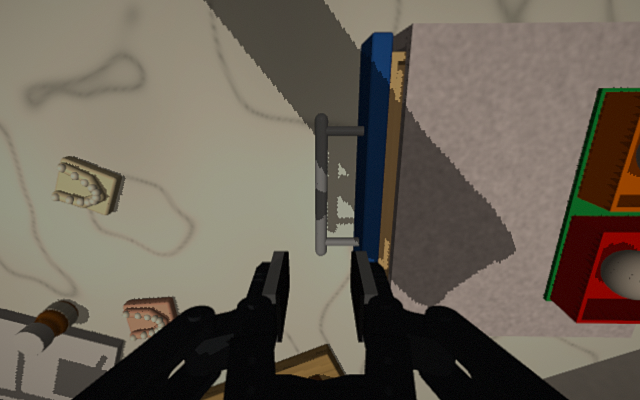

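Handle bar runs vertically at column 321, rows 115–253, matching the projection. I descend and grip.

Emit:
play_rows([
  {"x": 0,"y": 1,"z": 40,"yaw": 0},
  {"x": 0,"y": 1,"z": 80,"yaw": 0},
  {"x": 0,"y": 1,"z": 80,"yaw": 0},
  {"x": 0,"y": 1,"z": 80,"yaw": 0},
])

```text
t: 19.3
tool_pos: [0.5909, 0.2569, 0.1208]
eef_rot: [-3.139, -0.002, 2.703]
force: [-0.3, -0.5, 1.1]
grip_width: 0.0298
grasp_force: 0.0
```

Emit:
play_rows([
  {"x": 0,"y": 0,"z": 20,"yaw": 0},
  {"x": 0,"y": 0,"z": 40,"yaw": 0},
  {"x": 0,"y": 0,"z": 60,"yaw": 0},
  {"x": 0,"y": 0,"z": 72,"yaw": 0},
  {"x": 0,"y": 0,"z": 72,"yaw": 0},
])

```text
t: 19.72
tool_pos: [0.5916, 0.2578, 0.0493]
eef_rot: [-3.141, -0.0, 2.704]
force: [-0.3, -1.0, -1.3]
grip_width: 0.0299
grasp_force: 0.0
```

Emit:
play_rows([
  {"x": 0,"y": 0,"z": 0,"yaw": 0},
  {"x": 0,"y": 0,"z": 0,"yaw": 0},
  {"x": 0,"y": 0,"z": 0,"yaw": 0},
  {"x": 0,"y": 0,"z": 0,"yaw": 0},
  {"x": 0,"y": 0,"z": 0,"yaw": 0},
], jaw=0)

```text
t: 20.13
tool_pos: [0.5932, 0.2583, 0.0517]
eef_rot: [3.139, 0.002, 2.705]
force: [-1.0, -0.9, 6.5]
grip_width: 0.0086
grasp_force: 49.2
```

Emit:
play_rows([
  {"x": 0,"y": -18,"z": 0,"yaw": 0},
  {"x": 0,"y": -36,"z": 0,"yaw": 0},
  {"x": 0,"y": -54,"z": 0,"yaw": 0},
  {"x": 0,"y": -72,"z": 0,"yaw": 0},
  {"x": 0,"y": -90,"z": 0,"yaw": 0},
])

```text
t: 20.55
tool_pos: [0.5554, 0.1773, 0.0517]
eef_rot: [3.137, 0.003, 2.705]
force: [0.9, 0.6, 7.0]
grip_width: 0.0089
grasp_force: 50.8
```

Emit:
play_rows([
  {"x": 0,"y": -15,"z": 0,"yaw": 0},
  {"x": 0,"y": -30,"z": 0,"yaw": 0},
  {"x": 0,"y": -45,"z": 0,"yaw": 0},
  {"x": 0,"y": -60,"z": 0,"yaw": 0},
  {"x": 0,"y": -64,"z": 0,"yaw": 0},
])

```text
t: 20.97
tool_pos: [0.53, 0.1226, 0.052]
eef_rot: [3.129, 0.005, 2.704]
force: [9.9, 15.1, -5.0]
grip_width: 0.0089
grasp_force: 50.2
```

Emit:
play_rows([
  {"x": 0,"y": -3,"z": 0,"yaw": 0},
  {"x": 0,"y": -5,"z": 0,"yaw": 0},
  {"x": 0,"y": -6,"z": 0,"yaw": 0},
  {"x": 0,"y": -6,"z": 0,"yaw": 0},
])

```text
t: 21.3
tool_pos: [0.53, 0.1225, 0.0521]
eef_rot: [3.124, 0.009, 2.709]
force: [12.4, 17.6, -8.8]
grip_width: 0.0087
grasp_force: 49.8
```

```bash
python3 -c "
from h import *
plan([.525,.117,.05],155)
for c in ['top','scene']:
  S=snapshot(c)
  for n in ['cab_drawer0_handle','drawer_floor']:print(c,n,[(round(d['score'],2),np.round(w(S,d['at']),3).tolist()) for d in landmark_of(n,c)])
cv2.imwrite('pics/s2.png',cv2.resize(S['color'][100:300,220:520],None,fx=2.6,fy=2.6,interpolation=cv2.INTER_CUBIC))
"
```

```text
shift [ 2.3 -7.2  1.9]
tool [0.53   0.1225 0.0521] yaw 155.2 q7 1.05
turn about tool z 0.004 alt -3.138 3.145
top cab_drawer0_handle []
top drawer_floor [(0.77, [0.589, 0.258, 0.026])]
scene cab_drawer0_handle [(0.65, [0.528, 0.124, 0.06])]
scene drawer_floor [(0.64, [0.593, 0.262, 0.025]), (0.51, [0.666, -0.002, 0.003])]
```

View pics/s2.png

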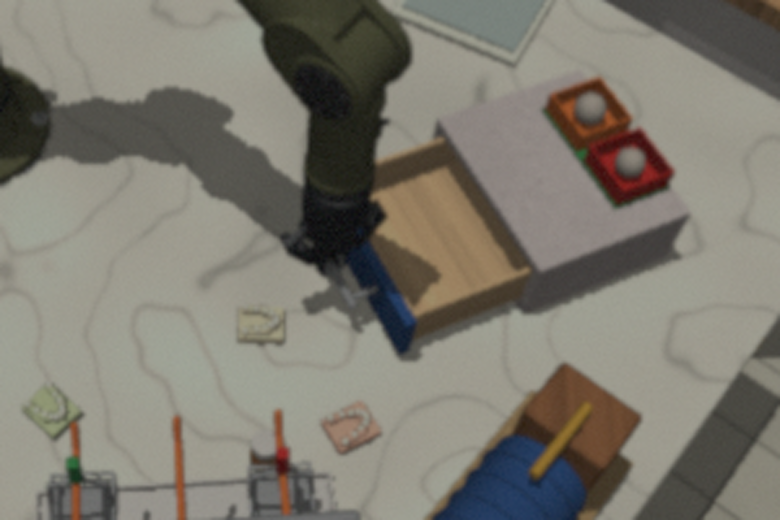

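Drawer is about 150 mm out with nothing in its way. I pull a bit more to confirm it is at the stop.

Emit:
play_rows([
  {"x": 0,"y": -4,"z": 0,"yaw": 0},
  {"x": 0,"y": -8,"z": 0,"yaw": 0},
  {"x": 0,"y": -10,"z": 0,"yaw": 0},
  {"x": 0,"y": -10,"z": 0,"yaw": 0},
])

```text
t: 21.93
tool_pos: [0.53, 0.1224, 0.0523]
eef_rot: [3.111, 0.015, 2.713]
force: [26.3, 36.1, -27.8]
grip_width: 0.0087
grasp_force: 48.5
```

Hard stop confirmed. I relax the pull, release and lift.

Emit:
play_rows([
  {"x": 0,"y": 8,"z": 0,"yaw": 0},
  {"x": 0,"y": 13,"z": 0,"yaw": 0},
  {"x": 0,"y": 13,"z": 0,"yaw": 0},
])

```text
t: 22.18
tool_pos: [0.5301, 0.1226, 0.052]
eef_rot: [3.13, 0.007, 2.709]
force: [7.5, 11.5, -0.9]
grip_width: 0.0086
grasp_force: 51.2
```

Emit:
play_rows([
  {"x": 0,"y": 0,"z": 0,"yaw": 0},
  {"x": 0,"y": 0,"z": 0,"yaw": 0},
  {"x": 0,"y": 0,"z": 0,"yaw": 0},
  {"x": 0,"y": 0,"z": 0,"yaw": 0},
], jaw=0.35)

```text
t: 22.52
tool_pos: [0.5249, 0.115, 0.0493]
eef_rot: [-3.141, -0.0, 2.704]
force: [-0.4, 0.1, -0.4]
grip_width: 0.03
grasp_force: 0.0
```

```bash
python3 -c "
from h import *
plan([.5285,.1235,.2],155)
print(sense()['force'])"
```

```text
shift [   0.4    9.2 -150.7]
tool [0.5249 0.115  0.0493] yaw 154.9 q7 1.05
turn about tool z -0.001 alt -3.143 3.14
[-0.39724302  0.1249981  -0.41750491]
```

Emit:
play_rows([
  {"x": 0,"y": 7,"z": -30,"yaw": 0},
  {"x": 0,"y": 7,"z": -70,"yaw": 0},
  {"x": 0,"y": 7,"z": -110,"yaw": 0},
  {"x": 0,"y": 7,"z": -150,"yaw": 0},
  {"x": 0,"y": 7,"z": -150,"yaw": 0},
])

```text
t: 22.93
tool_pos: [0.5326, 0.1221, 0.2073]
eef_rot: [3.132, 0.008, 2.703]
force: [1.4, 0.8, 0.1]
grip_width: 0.0299
grasp_force: 0.0
```

Emit:
play_rows([
  {"x": -20,"y": -30,"z": 0,"yaw": 0.1},
  {"x": -20,"y": -60,"z": 0,"yaw": 0.2},
  {"x": -20,"y": -90,"z": 0,"yaw": 0.3},
  {"x": -20,"y": -97,"z": 0,"yaw": 0.349},
  {"x": -20,"y": -97,"z": 0,"yaw": 0.349},
], jaw=0.95)

```text
t: 23.35
tool_pos: [0.5042, 0.0222, 0.1991]
eef_rot: [3.141, -0.001, 2.349]
force: [0.5, 0.5, 0.2]
grip_width: 0.0812
grasp_force: 0.0
```

```bash
cat > mod.py <<'E'
from h import *
import sys
# args: expected x y ; z camera lists
ex=np.array([float(sys.argv[1]),float(sys.argv[2])])
for c in ['wrist','top','scene']:
  S=snapshot(c)
  for d in landmark_of('model0',c):
    p=w(S,d['at'])
    if np.hypot(*(p[:2]-ex))<.05: print(c,'lm',round(d['score'],2),np.round(p,3))
  for d in masks_of('model0',c):
    m=d['mask'].astype(np.uint8); k=max(cv2.findContours(m,0,2)[0],key=cv2.contourArea)
    P=np.array([ray(S,p[0],.014)[:2] for p in k]); r=cv2.minAreaRect((P*1000).astype(np.float32))
    if np.hypot(*(np.array(r[0])/1000-ex))<.05: print(c,'mask',round(d['score'],2),np.round(r[0],1),np.round(r[1],1),round(r[2],1))
  if c=='wrist': cv2.imwrite(f'pics/m{int(sense()["t"]*100)}.png',S['color'])
plan([*ex,.2],float(sys.argv[3]))
E
python3 mod.py .5 .03 135; ls pics
```

```text
wrist lm 0.66 [0.504 0.024 0.005]
wrist mask 0.87 [502.1  29.8] [55.4 46.3] 42.0
scene lm 0.53 [0.499 0.036 0.   ]
scene mask 0.51 [504.9  30. ] [50.7 46.9] 41.8
shift [ 6.4 -1.2 -0.8]
tool [0.5054 0.0263 0.1992] yaw 135.1 q7 0.7
turn about tool z 0.001 alt -3.14 3.143
c1.png
c2.png
m2350.png
s2.png
scene0.png
top0.png
w1.png
w2.png
w3.png
w4.png
w5.png
w6.png
w7.png
w8.png
w9.png
```

Emit:
play_rows([
  {"x": 4,"y": 0,"z": 40,"yaw": 0.05},
  {"x": 4,"y": 0,"z": 80,"yaw": 0.05},
  {"x": 4,"y": 0,"z": 120,"yaw": 0.05},
  {"x": 4,"y": 0,"z": 145,"yaw": 0.05},
  {"x": 4,"y": 0,"z": 145,"yaw": 0.05},
])

```text
t: 24.22
tool_pos: [0.4979, 0.0281, 0.0493]
eef_rot: [-3.132, -0.004, 2.306]
force: [-1.3, -0.0, 0.8]
grip_width: 0.0811
grasp_force: 0.0
```

```bash
python3 -c "
from h import *
plan([.502,.0295,.003],132)
S=snapshot('wrist')
for d in masks_of('model0','wrist'):
    m=d['mask'].astype(np.uint8); k=max(cv2.findContours(m,0,2)[0],key=cv2.contourArea)
    P=np.array([ray(S,p[0],.014)[:2] for p in k]); r=cv2.minAreaRect((P*1000).astype(np.float32)); print(d['score'],r)
"
```

```text
shift [-1.9  4.5 46.3]
tool [0.4979 0.0281 0.0493] yaw 132.1 q7 0.79
turn about tool z 0.003 alt -3.139 3.144
0.83 ((502.5047912597656, 28.529861450195312), (55.52796173095703, 52.57754898071289), 41.19865798950195)
0.76 ((416.7409973144531, -194.46029663085938), (26.087993621826172, 46.47034454345703), 25.523578643798828)
```

Emit:
play_rows([
  {"x": 0,"y": 0,"z": 20,"yaw": 0},
  {"x": 0,"y": 0,"z": 40,"yaw": 0},
  {"x": 0,"y": 0,"z": 49,"yaw": 0},
  {"x": 0,"y": 0,"z": 49,"yaw": 0},
  {"x": 0,"y": 0,"z": 49,"yaw": 0},
])

```text
t: 24.73
tool_pos: [0.5035, 0.0287, 0.0067]
eef_rot: [3.14, 0.001, 2.306]
force: [0.8, 0.2, -0.1]
grip_width: 0.0814
grasp_force: 0.0
```

Emit:
play_rows([
  {"x": 0,"y": 0,"z": 0,"yaw": 0},
  {"x": 0,"y": 0,"z": 0,"yaw": 0},
  {"x": 0,"y": 0,"z": 0,"yaw": 0},
  {"x": 0,"y": 0,"z": 0,"yaw": 0},
  {"x": 0,"y": 0,"z": 0,"yaw": 0},
], jaw=0.4, newtons=40)

```text
t: 25.15
tool_pos: [0.5037, 0.0288, 0.0071]
eef_rot: [3.139, 0.001, 2.306]
force: [-2.6, -0.4, 7.3]
grip_width: 0.0539
grasp_force: 40.7
```

Emit:
play_rows([
  {"x": 0,"y": 0,"z": -40,"yaw": 0},
  {"x": 0,"y": 0,"z": -80,"yaw": 0},
  {"x": 0,"y": 0,"z": -120,"yaw": 0},
  {"x": 0,"y": 0,"z": -150,"yaw": 0},
  {"x": 0,"y": 0,"z": -150,"yaw": 0},
])

```text
t: 25.57
tool_pos: [0.5069, 0.0287, 0.1623]
eef_rot: [3.13, 0.004, 2.305]
force: [1.8, -0.4, -0.9]
grip_width: 0.0541
grasp_force: 43.0
```

```bash
cat >> h.py <<'E'
F=np.array([.592,.2595]); EX=np.array([.4226,.9063]); EY=np.array([-.9063,.4226])
def slot(y,x=-.02): return F+x*EX+y*EY
E
python3 -c "
from h import *
print(slot(.065)); plan([*slot(.065),.16],155); print(sense()['grip_width'],sense()['grasp_force'])
for c in ['top','scene','wrist']:
  S=snapshot(c)
  for n in ['cab_drawer0_handle','drawer_floor','model0']:print(c,n,[(round(d['score'],2),np.round(w(S,d['at']),3).tolist()) for d in landmark_of(n,c)])
cv2.imwrite('pics/w10.png',S['color'])
"
```

```text
[0.5246385 0.268843 ]
shift [166.3 174.    3.7]
tool [0.5069 0.0287 0.1623] yaw 132.1 q7 0.68
turn about tool z -0.4 alt -3.542 2.742
0.05411214124148747 42.98545718193054
top cab_drawer0_handle [(0.73, [0.529, 0.12, 0.063])]
top drawer_floor [(0.77, [0.592, 0.258, 0.025]), (0.65, [0.698, -0.174, 0.224])]
top model0 [(0.68, [0.396, -0.217, 0.002]), (0.66, [0.667, -0.004, 0.0]), (0.45, [0.32, -0.444, 0.007])]
scene cab_drawer0_handle [(0.74, [0.529, 0.127, 0.063])]
scene drawer_floor [(0.89, [0.593, 0.257, 0.024])]
scene model0 [(0.88, [0.497, 0.035, 0.15]), (0.73, [0.667, -0.001, 0.001]), (0.73, [0.396, -0.218, -0.003])]
wrist cab_drawer0_handle [(0.8, [0.533, 0.12, 0.066])]
wrist drawer_floor [(0.97, [0.593, 0.254, 0.026])]
wrist model0 [(0.92, [0.398, -0.221, 0.006]), (0.84, [0.668, -0.003, 0.001]), (0.57, [0.5, 0.024, 0.147])]
```

View pics/w10.png

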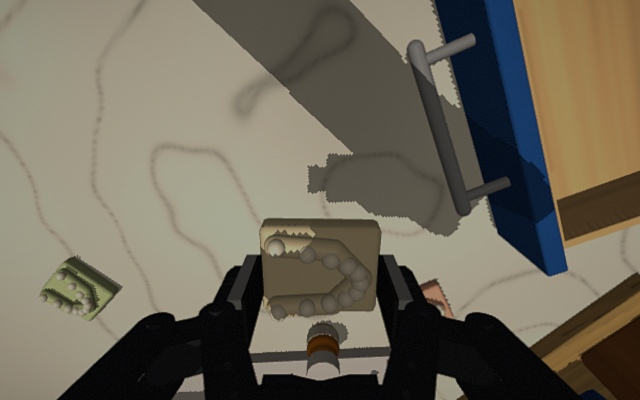

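Cream is held squarely at (320,270) and the open drawer is at upper right. I carry it to the drawer.

Emit:
play_rows([
  {"x": 24,"y": 25,"z": 0,"yaw": -0.08},
  {"x": 48,"y": 50,"z": 0,"yaw": -0.16},
  {"x": 72,"y": 75,"z": 0,"yaw": -0.24},
  {"x": 96,"y": 100,"z": 0,"yaw": -0.32},
  {"x": 120,"y": 125,"z": 0,"yaw": -0.4},
])

```text
t: 26.58
tool_pos: [0.5145, 0.203, 0.1552]
eef_rot: [3.141, -0.0, 2.71]
force: [0.1, -0.4, -0.5]
grip_width: 0.0539
grasp_force: 43.0
```

Emit:
play_rows([
  {"x": 0,"y": 0,"z": 0,"yaw": 0},
  {"x": 0,"y": 0,"z": 0,"yaw": 0},
  {"x": 0,"y": 0,"z": 0,"yaw": 0},
])

```text
t: 26.83
tool_pos: [0.5146, 0.2006, 0.155]
eef_rot: [-3.14, 0.0, 2.705]
force: [-0.4, -0.6, -0.3]
grip_width: 0.054
grasp_force: 43.0
```

```bash
python3 -c "
from h import *
plan([*slot(.065),.055],155)"
```

```text
shift [19.8 66.2 99.9]
tool [0.5146 0.2006 0.155 ] yaw 155.0 q7 0.82
turn about tool z -0.0 alt -3.142 3.142
```

Emit:
play_rows([
  {"x": 10,"y": 33,"z": 0,"yaw": 0},
  {"x": 20,"y": 66,"z": 0,"yaw": 0},
  {"x": 20,"y": 66,"z": 30,"yaw": 0},
  {"x": 20,"y": 66,"z": 60,"yaw": 0},
  {"x": 20,"y": 66,"z": 90,"yaw": 0},
])

```text
t: 27.25
tool_pos: [0.5252, 0.2685, 0.0649]
eef_rot: [3.141, 0.001, 2.704]
force: [0.0, -0.2, -1.2]
grip_width: 0.0544
grasp_force: 43.0
```

Emit:
play_rows([
  {"x": 0,"y": 0,"z": 10,"yaw": 0},
  {"x": 0,"y": 0,"z": 20,"yaw": 0},
  {"x": 0,"y": 0,"z": 30,"yaw": 0},
  {"x": 0,"y": 0,"z": 34,"yaw": 0},
  {"x": 0,"y": 0,"z": 34,"yaw": 0},
])

```text
t: 27.67
tool_pos: [0.5247, 0.2694, 0.0315]
eef_rot: [3.141, 0.0, 2.705]
force: [0.6, 0.3, -1.1]
grip_width: 0.0539
grasp_force: 43.0
```

```bash
python3 -c "
from h import *
plan([*slot(.065),.03],155); print(sense()['force'])"
```

```text
shift [-0.2 -0.5  1.5]
tool [0.5247 0.2694 0.0315] yaw 155.0 q7 0.83
turn about tool z -0.0 alt -3.142 3.142
[ 0.55706992  0.2506149  -1.06981612]
```

Emit:
play_rows([
  {"x": 0,"y": 0,"z": 2,"yaw": 0},
  {"x": 0,"y": 0,"z": 3,"yaw": 0},
  {"x": 0,"y": 0,"z": 3,"yaw": 0},
])

```text
t: 27.92
tool_pos: [0.5251, 0.2701, 0.0293]
eef_rot: [3.14, 0.001, 2.706]
force: [0.4, 0.5, 0.0]
grip_width: 0.0538
grasp_force: 43.1
```

Emit:
play_rows([
  {"x": 0,"y": 0,"z": 0,"yaw": 0},
  {"x": 0,"y": 0,"z": 0,"yaw": 0},
  {"x": 0,"y": 0,"z": 0,"yaw": 0},
  {"x": 0,"y": 0,"z": -10,"yaw": 0},
  {"x": 0,"y": 0,"z": -40,"yaw": 0},
], jaw=0.88)

```text
t: 28.33
tool_pos: [0.5213, 0.2682, 0.0654]
eef_rot: [-3.134, -0.004, 2.706]
force: [-0.4, 0.7, 0.9]
grip_width: 0.0752
grasp_force: 0.0
```

Emit:
play_rows([
  {"x": 0,"y": 0,"z": -40,"yaw": 0},
  {"x": 0,"y": 0,"z": -80,"yaw": 0},
  {"x": 0,"y": 0,"z": -120,"yaw": 0},
  {"x": 0,"y": 0,"z": -130,"yaw": 0},
])

```text
t: 28.67
tool_pos: [0.5278, 0.2707, 0.2064]
eef_rot: [3.132, 0.005, 2.705]
force: [2.0, -0.8, 0.3]
grip_width: 0.0749
grasp_force: 0.0
```

```bash
python3 -c "
from h import *
plan([.668,-.004,.2],160)
for c in ['top','scene','wrist']:
  S=snapshot(c)
  for n in ['drawer_floor','model0']:print(c,n,[(round(d['score'],2),np.round(w(S,d['at']),3).tolist()) for d in landmark_of(n,c)])
"
```

```text
shift [-243.2 -189.7    5.8]
tool [0.5278 0.2707 0.2064] yaw 155.0 q7 0.74
turn about tool z -0.087 alt -3.229 3.054
top drawer_floor [(0.8, [0.587, 0.258, 0.025]), (0.32, [0.294, 0.425, 0.002])]
top model0 [(0.72, [0.665, -0.006, 0.002]), (0.69, [0.562, -0.305, 0.23]), (0.41, [0.524, 0.27, 0.02])]
scene drawer_floor [(0.67, [0.59, 0.257, 0.024])]
scene model0 [(0.86, [0.668, -0.002, 0.001]), (0.67, [0.523, 0.278, 0.025]), (0.56, [0.394, -0.215, -0.004]), (0.41, [0.561, -0.305, 0.224])]
wrist drawer_floor [(0.9, [0.595, 0.255, 0.025])]
wrist model0 [(0.56, [0.523, 0.267, 0.024])]
```

Emit:
play_rows([
  {"x": -31,"y": -24,"z": 0,"yaw": -0.03},
  {"x": -62,"y": -48,"z": 0,"yaw": -0.05},
  {"x": -93,"y": -72,"z": 0,"yaw": -0.07},
  {"x": -122,"y": -95,"z": 0,"yaw": -0.07},
  {"x": -152,"y": -118,"z": 0,"yaw": -0.07},
], jaw=0.95)

```text
t: 29.53
tool_pos: [0.6125, 0.0968, 0.1976]
eef_rot: [-3.141, -0.001, 2.776]
force: [1.7, 0.1, -0.9]
grip_width: 0.0815
grasp_force: 0.0
```

Emit:
play_rows([
  {"x": -31,"y": -21,"z": 0,"yaw": 0},
  {"x": -62,"y": -42,"z": 0,"yaw": 0},
  {"x": -90,"y": -62,"z": 0,"yaw": 0},
  {"x": -90,"y": -62,"z": 0,"yaw": 0},
  {"x": -90,"y": -62,"z": 0,"yaw": 0},
])

```text
t: 29.95
tool_pos: [0.6742, 0.0047, 0.1971]
eef_rot: [-3.139, -0.001, 2.77]
force: [0.0, 0.8, 0.1]
grip_width: 0.0812
grasp_force: 0.0
```

```bash
python3 mod.py .668 -.004 159
```

```text
wrist lm 0.94 [ 0.667 -0.003 -0.001]
wrist mask 0.79 [668.1  -4.1] [55.5 47.3] 69.8
top lm 0.57 [ 0.666 -0.005  0.   ]
top mask 0.4 [666.2 -27.3] [ 6.9 26. ] 71.9
scene lm 0.83 [ 0.665 -0.     0.004]
scene mask 0.78 [670.1  -4.2] [55.8 48.8] 69.8
shift [  0.9 -14.8  -1.5]
tool [0.6741 0.0095 0.1985] yaw 159.1 q7 1.37
turn about tool z 0.002 alt -3.139 3.144
```

Emit:
play_rows([
  {"x": 1,"y": -14,"z": 20,"yaw": -0.013},
  {"x": 1,"y": -14,"z": 60,"yaw": -0.013},
  {"x": 1,"y": -14,"z": 100,"yaw": -0.013},
  {"x": 1,"y": -14,"z": 140,"yaw": -0.013},
  {"x": 1,"y": -14,"z": 140,"yaw": -0.013},
])

```text
t: 30.82
tool_pos: [0.662, -0.003, 0.05]
eef_rot: [-3.136, -0.013, 2.789]
force: [-2.5, 0.4, -1.3]
grip_width: 0.0813
grasp_force: 0.0
```

Emit:
play_rows([
  {"x": 0,"y": 0,"z": 0,"yaw": 0},
  {"x": 0,"y": 0,"z": 10,"yaw": 0},
  {"x": 0,"y": 0,"z": 10,"yaw": 0},
  {"x": 0,"y": 0,"z": 10,"yaw": 0},
])

```text
t: 31.15
tool_pos: [0.6697, -0.0043, 0.0504]
eef_rot: [3.14, 0.003, 2.789]
force: [0.2, -0.5, 0.2]
grip_width: 0.0814
grasp_force: 0.0
```

```bash
python3 -c "
from h import *
plan([.668,-.004,.004],160)
S=snapshot('wrist')
for d in masks_of('model0','wrist')[:2]:
    m=d['mask'].astype(np.uint8); k=max(cv2.findContours(m,0,2)[0],key=cv2.contourArea)
    P=np.array([ray(S,p[0],.014)[:2] for p in k]); r=cv2.minAreaRect((P*1000).astype(np.float32)); print(d['score'],r)
"
```

```text
shift [ 1.8 -0.4 46.4]
tool [ 0.6697 -0.0043  0.0504] yaw 159.8 q7 1.46
turn about tool z -0.003 alt -3.145 3.138
0.71 ((669.058349609375, -4.660533905029297), (55.40715408325195, 52.2925910949707), 69.708984375)
```

Emit:
play_rows([
  {"x": 0,"y": 0,"z": 20,"yaw": 0},
  {"x": 0,"y": 0,"z": 40,"yaw": 0},
  {"x": 0,"y": 0,"z": 46,"yaw": 0},
  {"x": 0,"y": 0,"z": 46,"yaw": 0},
  {"x": 0,"y": 0,"z": 46,"yaw": 0},
])

```text
t: 31.67
tool_pos: [0.6688, -0.0044, 0.0031]
eef_rot: [3.141, 0.001, 2.789]
force: [0.4, 0.3, 0.6]
grip_width: 0.0811
grasp_force: 0.0
```

Emit:
play_rows([
  {"x": 0,"y": 0,"z": 0,"yaw": 0},
  {"x": 0,"y": 0,"z": 0,"yaw": 0},
  {"x": 0,"y": 0,"z": 0,"yaw": 0},
  {"x": 0,"y": 0,"z": 0,"yaw": 0},
  {"x": 0,"y": 0,"z": 0,"yaw": 0},
], jaw=0.4)

```text
t: 32.08
tool_pos: [0.6696, -0.0045, 0.0041]
eef_rot: [3.14, 0.002, 2.789]
force: [-0.1, 0.5, 5.9]
grip_width: 0.0546
grasp_force: 42.9
```

Emit:
play_rows([
  {"x": 0,"y": 0,"z": -40,"yaw": 0},
  {"x": 0,"y": 0,"z": -80,"yaw": 0},
  {"x": 0,"y": 0,"z": -120,"yaw": 0},
  {"x": 0,"y": 0,"z": -155,"yaw": 0},
  {"x": 0,"y": 0,"z": -155,"yaw": 0},
])

```text
t: 32.5
tool_pos: [0.6728, -0.0052, 0.1662]
eef_rot: [3.136, 0.012, 2.788]
force: [0.7, -1.0, -0.3]
grip_width: 0.0544
grasp_force: 43.2
```

```bash
python3 -c "
from h import *
print(slot(-.065),slot(0)); plan([*slot(0),.16],155); plan([*slot(-.065),.16],155)
S=snapshot('wrist'); print([(round(d['score'],2),np.round(w(S,d['at']),3).tolist()) for d in landmark_of('model0','wrist')])
"
```

```text
[0.6424575 0.213905 ] [0.583548 0.241374]
shift [169.1 200.5   5.3]
tool [ 0.6728 -0.0052  0.1662] yaw 159.8 q7 1.41
turn about tool z 0.083 alt -3.058 3.225
shift [104.3 195.1   6.1]
tool [ 0.6728 -0.0052  0.1662] yaw 159.8 q7 1.41
turn about tool z 0.083 alt -3.058 3.225
[(0.89, [0.676, -0.005, 0.162])]
```

Emit:
play_rows([
  {"x": 16,"y": 31,"z": 0,"yaw": 0},
  {"x": 32,"y": 62,"z": 0,"yaw": 0},
  {"x": 48,"y": 93,"z": 0,"yaw": 0},
  {"x": 64,"y": 124,"z": 0,"yaw": 0},
  {"x": 81,"y": 156,"z": 0,"yaw": 0},
])

```text
t: 33.02
tool_pos: [0.6445, 0.1712, 0.155]
eef_rot: [-3.139, -0.003, 2.788]
force: [0.7, 0.3, -0.0]
grip_width: 0.0542
grasp_force: 43.1
```

Emit:
play_rows([
  {"x": 10,"y": 20,"z": 0,"yaw": 0.083},
  {"x": 20,"y": 39,"z": 0,"yaw": 0.083},
  {"x": 20,"y": 39,"z": 30,"yaw": 0.083},
  {"x": 20,"y": 39,"z": 60,"yaw": 0.083},
  {"x": 20,"y": 39,"z": 80,"yaw": 0.083},
])

```text
t: 33.43
tool_pos: [0.6378, 0.214, 0.0724]
eef_rot: [-3.137, -0.004, 2.707]
force: [-1.3, -0.0, -2.1]
grip_width: 0.0545
grasp_force: 43.1
```

Emit:
play_rows([
  {"x": 0,"y": 0,"z": 10,"yaw": 0},
  {"x": 0,"y": 0,"z": 20,"yaw": 0},
  {"x": 0,"y": 0,"z": 20,"yaw": 0},
  {"x": 0,"y": 0,"z": 20,"yaw": 0},
])

```text
t: 33.77
tool_pos: [0.641, 0.2134, 0.0573]
eef_rot: [-3.141, -0.0, 2.705]
force: [0.5, 0.3, -1.1]
grip_width: 0.0549
grasp_force: 43.1
```

```bash
python3 -c "
from h import *
plan([*slot(-.065),.027],155); print(sense()['force'])
for c in ['top','scene','wrist']:
  S=snapshot(c)
  for n in ['cab_drawer0_handle','drawer_floor','model0']:print(c,n,[(round(d['score'],2),np.round(w(S,d['at']),3).tolist()) for d in landmark_of(n,c)])
"
```

```text
shift [-1.1  1.1 30.3]
tool [0.641  0.2134 0.0573] yaw 155.0 q7 1.03
turn about tool z 0.0 alt -3.141 3.142
[ 0.47872723  0.33433992 -1.06791624]
top cab_drawer0_handle [(0.62, [0.531, 0.123, 0.065])]
top drawer_floor [(0.71, [0.591, 0.256, 0.024])]
top model0 [(0.68, [0.398, -0.218, 0.001]), (0.58, [0.637, 0.211, 0.052])]
scene cab_drawer0_handle [(0.79, [0.529, 0.124, 0.062])]
scene drawer_floor [(0.85, [0.59, 0.26, 0.027]), (0.7, [0.695, -0.166, 0.229]), (0.48, [0.63, -0.237, 0.224])]
scene model0 [(0.73, [0.639, 0.219, 0.057]), (0.71, [0.523, 0.275, 0.025]), (0.61, [0.396, -0.214, -0.004])]
wrist cab_drawer0_handle [(0.58, [0.531, 0.123, 0.065])]
wrist drawer_floor [(0.88, [0.591, 0.253, 0.027])]
wrist model0 [(0.65, [0.639, 0.209, 0.056])]
```

Drawer still open at its stop and the position is good. I lower, release and rise.

Emit:
play_rows([
  {"x": 0,"y": 0,"z": 10,"yaw": 0},
  {"x": 0,"y": 0,"z": 20,"yaw": 0},
  {"x": 0,"y": 0,"z": 28,"yaw": 0},
  {"x": 0,"y": 0,"z": 31,"yaw": 0},
  {"x": 0,"y": 0,"z": 31,"yaw": 0},
])

```text
t: 34.78
tool_pos: [0.6406, 0.2145, 0.0262]
eef_rot: [3.141, -0.001, 2.706]
force: [-2.2, 2.0, 4.6]
grip_width: 0.0544
grasp_force: 43.6
```

Emit:
play_rows([
  {"x": 0,"y": 0,"z": 0,"yaw": 0},
  {"x": 0,"y": 0,"z": 0,"yaw": 0},
  {"x": 0,"y": 0,"z": 0,"yaw": 0},
  {"x": 0,"y": 0,"z": -10,"yaw": 0},
  {"x": 0,"y": 0,"z": -40,"yaw": 0},
], jaw=0.88)

```text
t: 35.2
tool_pos: [0.6374, 0.2126, 0.0623]
eef_rot: [-3.135, -0.006, 2.706]
force: [-1.5, 0.2, 0.0]
grip_width: 0.075
grasp_force: 0.0
```

Emit:
play_rows([
  {"x": 0,"y": 0,"z": -40,"yaw": 0},
  {"x": 0,"y": 0,"z": -80,"yaw": 0},
  {"x": 0,"y": 0,"z": -120,"yaw": 0},
  {"x": 0,"y": 0,"z": -135,"yaw": 0},
  {"x": 0,"y": 0,"z": -135,"yaw": 0},
])

```text
t: 35.62
tool_pos: [0.6439, 0.2137, 0.2081]
eef_rot: [3.134, 0.007, 2.705]
force: [0.8, 0.0, 0.2]
grip_width: 0.0749
grasp_force: 0.0
```

```bash
python3 mod.py .397 -.218 90
```

```text
top lm 0.66 [ 0.395 -0.216  0.004]
top mask 0.64 [ 397.3 -219.5] [42.8 54.6] 89.3
scene lm 0.76 [ 0.395 -0.215 -0.002]
scene mask 0.67 [ 399.2 -216.7] [46.9 59.7] 87.0
shift [  38.5 -493.9    0.9]
tool [0.6404 0.2134 0.2001] yaw 155.0 q7 0.98
turn about tool z 1.135 alt -2.007 4.277
```

Emit:
play_rows([
  {"x": 3,"y": -35,"z": 0,"yaw": 0},
  {"x": 6,"y": -70,"z": 0,"yaw": 0},
  {"x": 9,"y": -105,"z": 0,"yaw": 0},
  {"x": 12,"y": -140,"z": 0,"yaw": 0},
  {"x": 14,"y": -175,"z": 0,"yaw": 0},
], jaw=0.95)

```text
t: 36.48
tool_pos: [0.5531, 0.0595, 0.2007]
eef_rot: [-3.141, -0.001, 2.706]
force: [0.1, -0.2, 0.7]
grip_width: 0.0812
grasp_force: 0.0
```

Emit:
play_rows([
  {"x": 3,"y": -35,"z": 0,"yaw": 0},
  {"x": 6,"y": -70,"z": 0,"yaw": 0},
  {"x": 9,"y": -105,"z": 0,"yaw": 0},
  {"x": 12,"y": -140,"z": 0,"yaw": 0},
  {"x": 14,"y": -175,"z": 0,"yaw": 0},
])

```text
t: 36.9
tool_pos: [0.4664, -0.0932, 0.2009]
eef_rot: [3.141, -0.001, 2.706]
force: [0.0, 0.1, 0.5]
grip_width: 0.0814
grasp_force: 0.0
```

Emit:
play_rows([
  {"x": 3,"y": -35,"z": 0,"yaw": 0.11},
  {"x": 6,"y": -70,"z": 0,"yaw": 0.22},
  {"x": 9,"y": -105,"z": 0,"yaw": 0.33},
  {"x": 11,"y": -140,"z": 0,"yaw": 0.44},
  {"x": 11,"y": -144,"z": 0,"yaw": 0.55},
])

```text
t: 37.32
tool_pos: [0.3935, -0.2238, 0.2013]
eef_rot: [3.141, -0.0, 2.141]
force: [0.1, -0.3, -0.7]
grip_width: 0.0811
grasp_force: 0.0
```

Emit:
play_rows([
  {"x": 0,"y": 0,"z": 0,"yaw": 0.12},
  {"x": 0,"y": 0,"z": 0,"yaw": 0.24},
  {"x": 0,"y": 0,"z": 0,"yaw": 0.36},
  {"x": 0,"y": 0,"z": 0,"yaw": 0.48},
  {"x": 0,"y": 0,"z": 0,"yaw": 0.585},
])

```text
t: 37.73
tool_pos: [0.3967, -0.2179, 0.2011]
eef_rot: [-3.141, -0.0, 1.564]
force: [0.1, -0.3, -0.9]
grip_width: 0.0813
grasp_force: 0.0
```

```bash
python3 mod.py .397 -.218 89
```

```text
wrist mask 0.93 [ 396.7 -217.2] [48.4 55. ] 89.4
scene mask 0.51 [ 399.3 -216.7] [46.9 58.1] 87.0
shift [-0.3 -0.   1.3]
tool [ 0.397  -0.2177  0.2013] yaw 90.1 q7 0.32
turn about tool z 0.019 alt -3.123 3.16
```

Emit:
play_rows([
  {"x": 0,"y": 0,"z": 40,"yaw": 0.012},
  {"x": 0,"y": 0,"z": 80,"yaw": 0.012},
  {"x": 0,"y": 0,"z": 120,"yaw": 0.012},
  {"x": 0,"y": 0,"z": 150,"yaw": 0.012},
  {"x": 0,"y": 0,"z": 150,"yaw": 0.012},
])

```text
t: 38.6
tool_pos: [0.3921, -0.2162, 0.0462]
eef_rot: [-3.13, 0.0, 1.559]
force: [-1.2, 1.1, -0.4]
grip_width: 0.0814
grasp_force: 0.0
```

```bash
python3 -c "
from h import *
plan([.397,-.2175,.004],89.4); print(sense()['joint_positions'].round(2))
S=snapshot('wrist')
for d in masks_of('model0','wrist')[:2]:
    m=d['mask'].astype(np.uint8); k=max(cv2.findContours(m,0,2)[0],key=cv2.contourArea)
    P=np.array([ray(S,p[0],.014)[:2] for p in k]); r=cv2.minAreaRect((P*1000).astype(np.float32)); print(d['score'],r)
"
```

```text
shift [-1.2  5.4 42.2]
tool [ 0.3921 -0.2162  0.0462] yaw 89.3 q7 0.54
turn about tool z -0.001 alt -3.143 3.141
[-0.48  0.11  0.97  2.16 -0.11  0.93  0.54]
0.79 ((396.8703918457031, -218.8561248779297), (52.35835266113281, 55.46500778198242), 89.52674102783203)
```

Emit:
play_rows([
  {"x": 0,"y": 0,"z": 15,"yaw": 0},
  {"x": 0,"y": 0,"z": 35,"yaw": 0},
  {"x": 0,"y": 0,"z": 46,"yaw": 0},
  {"x": 0,"y": 0,"z": 46,"yaw": 0},
  {"x": 0,"y": 0,"z": 46,"yaw": 0},
])

```text
t: 39.12
tool_pos: [0.3987, -0.2182, 0.0073]
eef_rot: [3.138, 0.0, 1.559]
force: [1.3, 0.1, 0.3]
grip_width: 0.0812
grasp_force: 0.0
```

Emit:
play_rows([
  {"x": 0,"y": 0,"z": 0,"yaw": 0},
  {"x": 0,"y": 0,"z": 0,"yaw": 0},
  {"x": 0,"y": 0,"z": 0,"yaw": 0},
  {"x": 0,"y": 0,"z": 0,"yaw": 0},
  {"x": 0,"y": 0,"z": 0,"yaw": 0},
], jaw=0.4)

```text
t: 39.53
tool_pos: [0.3986, -0.218, 0.0073]
eef_rot: [3.139, -0.001, 1.559]
force: [-2.8, 1.4, 12.5]
grip_width: 0.0537
grasp_force: 39.9
```

Emit:
play_rows([
  {"x": 0,"y": 0,"z": -40,"yaw": 0},
  {"x": 0,"y": 0,"z": -80,"yaw": 0},
  {"x": 0,"y": 0,"z": -120,"yaw": 0},
  {"x": 0,"y": 0,"z": -155,"yaw": 0},
  {"x": 0,"y": 0,"z": -155,"yaw": 0},
])

```text
t: 39.95
tool_pos: [0.4014, -0.2198, 0.1674]
eef_rot: [3.128, -0.0, 1.558]
force: [1.4, 0.1, -0.5]
grip_width: 0.054
grasp_force: 42.9
```

```bash
python3 -c "
from h import *
plan([*slot(0),.16],155)
S=snapshot('wrist'); print([(round(d['score'],2),np.round(w(S,d['at']),3).tolist()) for d in landmark_of('model0','wrist')])
"
```

```text
shift [463.4 176.2  10. ]
tool [ 0.4014 -0.2198  0.1674] yaw 89.3 q7 0.32
turn about tool z -1.147 alt -4.289 1.995
[(0.68, [0.4, -0.223, 0.164])]
```

Emit:
play_rows([
  {"x": 33,"y": 13,"z": 0,"yaw": 0},
  {"x": 66,"y": 26,"z": 0,"yaw": 0},
  {"x": 99,"y": 39,"z": 0,"yaw": 0},
  {"x": 132,"y": 52,"z": 0,"yaw": 0},
  {"x": 165,"y": 65,"z": 0,"yaw": 0},
])

```text
t: 40.47
tool_pos: [0.463, -0.0521, 0.1585]
eef_rot: [-3.139, 0.0, 1.558]
force: [0.9, -0.1, -0.8]
grip_width: 0.0537
grasp_force: 42.8
```

Emit:
play_rows([
  {"x": 33,"y": 13,"z": 0,"yaw": -0.11},
  {"x": 66,"y": 26,"z": 0,"yaw": -0.22},
  {"x": 99,"y": 39,"z": 0,"yaw": -0.33},
  {"x": 132,"y": 52,"z": 0,"yaw": -0.44},
  {"x": 165,"y": 65,"z": 0,"yaw": -0.55},
])

```text
t: 40.88
tool_pos: [0.5301, 0.1117, 0.158]
eef_rot: [-3.138, -0.0, 2.114]
force: [1.1, 0.2, -0.3]
grip_width: 0.054
grasp_force: 42.9
```

Emit:
play_rows([
  {"x": 0,"y": 0,"z": 0,"yaw": -0.11},
  {"x": 0,"y": 0,"z": 0,"yaw": -0.22},
  {"x": 0,"y": 0,"z": 0,"yaw": -0.33},
  {"x": 0,"y": 0,"z": 0,"yaw": -0.44},
  {"x": 0,"y": 0,"z": 0,"yaw": -0.55},
])

```text
t: 41.3
tool_pos: [0.5296, 0.1099, 0.1579]
eef_rot: [-3.138, -0.002, 2.664]
force: [-0.8, 0.5, -0.8]
grip_width: 0.0542
grasp_force: 42.9
```

Emit:
play_rows([
  {"x": 0,"y": 0,"z": 0,"yaw": -0.047},
  {"x": 0,"y": 0,"z": 0,"yaw": -0.047},
  {"x": 0,"y": 0,"z": 0,"yaw": -0.047},
])

```text
t: 41.55
tool_pos: [0.53, 0.11, 0.1586]
eef_rot: [-3.139, -0.002, 2.704]
force: [-0.7, 0.7, -0.8]
grip_width: 0.0537
grasp_force: 42.8
```

```bash
python3 -c "
from h import *
plan([*slot(0),.1],155); print(sense()['joint_positions'].round(2))"
```

```text
shift [  7.1 141.8  58.3]
tool [0.53   0.11   0.1586] yaw 154.9 q7 0.96
turn about tool z -0.002 alt -3.143 3.14
[-0.79  0.15  0.59  1.83 -0.09  1.19  0.96]
```

Emit:
play_rows([
  {"x": 2,"y": 35,"z": 0,"yaw": 0},
  {"x": 4,"y": 70,"z": 0,"yaw": 0},
  {"x": 6,"y": 105,"z": 0,"yaw": 0},
  {"x": 7,"y": 141,"z": 0,"yaw": 0},
  {"x": 7,"y": 141,"z": 20,"yaw": 0},
])

```text
t: 41.97
tool_pos: [0.5868, 0.2519, 0.1424]
eef_rot: [3.132, 0.003, 2.713]
force: [-0.2, 1.8, -1.0]
grip_width: 0.0539
grasp_force: 42.9
```

Emit:
play_rows([
  {"x": 0,"y": 0,"z": 25,"yaw": 0},
  {"x": 0,"y": 0,"z": 50,"yaw": 0},
  {"x": 0,"y": 0,"z": 75,"yaw": 0},
  {"x": 0,"y": 0,"z": 80,"yaw": 0},
  {"x": 0,"y": 0,"z": 80,"yaw": 0},
])

```text
t: 42.38
tool_pos: [0.5821, 0.2404, 0.0575]
eef_rot: [-3.137, -0.003, 2.705]
force: [0.0, 0.2, -0.3]
grip_width: 0.054
grasp_force: 42.9
```

```bash
python3 -c "
from h import *
plan([*slot(0),.03],155); print(sense()['force'])"
```

```text
shift [-1.   1.6 27.5]
tool [0.5821 0.2404 0.0575] yaw 155.0 q7 0.88
turn about tool z -0.001 alt -3.142 3.141
[ 0.0419626   0.17246118 -0.25769661]
```

Emit:
play_rows([
  {"x": 0,"y": 0,"z": 10,"yaw": 0},
  {"x": 0,"y": 0,"z": 20,"yaw": 0},
  {"x": 0,"y": 0,"z": 27,"yaw": 0},
  {"x": 0,"y": 0,"z": 29,"yaw": 0},
  {"x": 0,"y": 0,"z": 29,"yaw": 0},
])

```text
t: 42.8
tool_pos: [0.5838, 0.2413, 0.0309]
eef_rot: [-3.141, -0.001, 2.706]
force: [-0.2, 0.5, -0.8]
grip_width: 0.0542
grasp_force: 42.9
```

Emit:
play_rows([
  {"x": 0,"y": 0,"z": 0,"yaw": 0},
  {"x": 0,"y": 0,"z": 0,"yaw": 0},
  {"x": 0,"y": 0,"z": 0,"yaw": 0},
  {"x": 0,"y": 0,"z": -10,"yaw": 0},
  {"x": 0,"y": 0,"z": -40,"yaw": 0},
], jaw=0.88)

```text
t: 43.22
tool_pos: [0.581, 0.2404, 0.0683]
eef_rot: [-3.135, -0.005, 2.706]
force: [-0.4, 0.0, -0.3]
grip_width: 0.0747
grasp_force: 0.0
```

Emit:
play_rows([
  {"x": 0,"y": 0,"z": -40,"yaw": 0},
  {"x": 0,"y": 0,"z": -80,"yaw": 0},
  {"x": 0,"y": 0,"z": -120,"yaw": 0},
  {"x": 0,"y": -35,"z": -135,"yaw": 0},
  {"x": 0,"y": -70,"z": -135,"yaw": 0},
])

```text
t: 43.63
tool_pos: [0.5575, 0.1798, 0.2127]
eef_rot: [3.133, 0.007, 2.709]
force: [0.8, -2.1, 0.4]
grip_width: 0.075
grasp_force: 0.0
```

Emit:
play_rows([
  {"x": 0,"y": -35,"z": 0,"yaw": 0},
  {"x": 0,"y": -65,"z": 0,"yaw": 0},
  {"x": 0,"y": -65,"z": 0,"yaw": 0},
], jaw=0.35)

```text
t: 43.88
tool_pos: [0.5259, 0.1116, 0.2079]
eef_rot: [-3.142, 0.0, 2.697]
force: [1.2, -0.2, -0.5]
grip_width: 0.0396
grasp_force: 0.0
```

```bash
python3 -c "
from h import *
plan([.530,.1235,.052],155)
for c in ['top','scene','wrist']:
  S=snapshot(c)
  for n in ['cab_drawer0_handle','drawer_floor','model0']:print(c,n,[(round(d['score'],2),np.round(w(S,d['at']),3).tolist()) for d in landmark_of(n,c)])
cv2.imwrite('pics/w11.png',S['color'])
u=np.array([-.9063,.4226])
for s in (-.06,0,.06): print(proj(S,[*(np.array([.53,.1235])+s*u),.0675]))
"
```

```text
shift [  1.5  12.5 155.9]
tool [0.5259 0.1116 0.2079] yaw 154.5 q7 0.92
turn about tool z -0.008 alt -3.15 3.133
top cab_drawer0_handle []
top drawer_floor [(0.83, [0.59, 0.259, 0.025])]
top model0 [(0.63, [0.528, 0.268, 0.017]), (0.56, [0.583, 0.242, 0.022])]
scene cab_drawer0_handle [(0.72, [0.53, 0.127, 0.064]), (0.32, [0.695, -0.169, 0.226])]
scene drawer_floor [(0.98, [0.591, 0.262, 0.024])]
scene model0 [(0.78, [0.584, 0.241, 0.02]), (0.74, [0.522, 0.278, 0.024]), (0.59, [0.638, 0.215, 0.022])]
wrist cab_drawer0_handle [(0.97, [0.53, 0.123, 0.067])]
wrist drawer_floor [(0.69, [0.582, 0.239, 0.028])]
wrist model0 [(0.64, [0.586, 0.243, 0.031]), (0.61, [0.643, 0.214, 0.023]), (0.6, [0.525, 0.267, 0.024])]
[324.89512706 245.89688339]
[325.36850393 185.28984782]
[325.91718966 115.9415859 ]
```

View pics/w11.png

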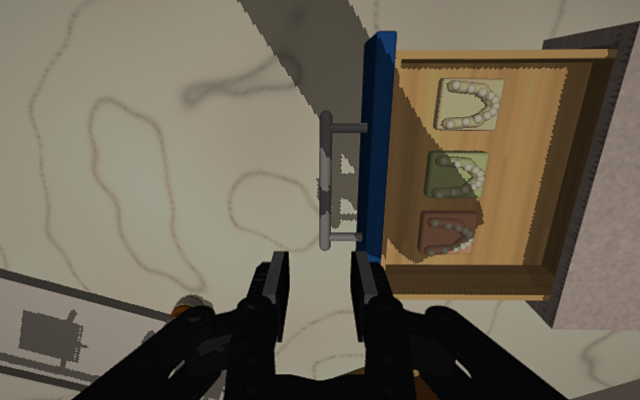

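All three models lie flat, teeth up and side by side, at (468,104), (457,174) and (448,232). Handle is at column 325. Now I close the drawer.

Emit:
play_rows([
  {"x": 1,"y": 6,"z": 40,"yaw": 0},
  {"x": 1,"y": 6,"z": 80,"yaw": 0},
  {"x": 1,"y": 6,"z": 80,"yaw": 0},
  {"x": 1,"y": 6,"z": 80,"yaw": 0},
])

```text
t: 44.82
tool_pos: [0.5273, 0.1244, 0.1249]
eef_rot: [-3.138, -0.003, 2.706]
force: [1.1, 0.2, 0.6]
grip_width: 0.03
grasp_force: 0.0
```

```bash
python3 -c "
from h import *
plan([.530,.1235,.052],155)"
```

```text
shift [-3.1  0.7 72.9]
tool [0.5273 0.1244 0.1249] yaw 155.0 q7 0.95
turn about tool z 0.001 alt -3.141 3.142
```

Emit:
play_rows([
  {"x": -1,"y": 0,"z": 20,"yaw": 0},
  {"x": -1,"y": 0,"z": 40,"yaw": 0},
  {"x": -1,"y": 0,"z": 60,"yaw": 0},
  {"x": -1,"y": 0,"z": 73,"yaw": 0},
  {"x": -1,"y": 0,"z": 73,"yaw": 0},
])

```text
t: 45.23
tool_pos: [0.5293, 0.1243, 0.0528]
eef_rot: [-3.14, -0.001, 2.706]
force: [-0.2, -1.3, -0.2]
grip_width: 0.03
grasp_force: 0.0
```

Emit:
play_rows([
  {"x": 0,"y": 0,"z": 0,"yaw": 0},
  {"x": 0,"y": 0,"z": 0,"yaw": 0},
  {"x": 0,"y": 0,"z": 0,"yaw": 0},
  {"x": 0,"y": 0,"z": 0,"yaw": 0},
  {"x": 0,"y": 0,"z": 0,"yaw": 0},
], jaw=0, newtons=50)

```text
t: 45.65
tool_pos: [0.5311, 0.1248, 0.0552]
eef_rot: [3.139, 0.002, 2.706]
force: [-1.3, -0.2, 6.6]
grip_width: 0.0086
grasp_force: 49.3
```

Emit:
play_rows([
  {"x": 0,"y": 10,"z": 0,"yaw": 0},
  {"x": 0,"y": 22,"z": 0,"yaw": 0},
  {"x": 0,"y": 34,"z": 0,"yaw": 0},
  {"x": 0,"y": 46,"z": 0,"yaw": 0},
  {"x": 0,"y": 58,"z": 0,"yaw": 0},
])

```text
t: 46.07
tool_pos: [0.5556, 0.1775, 0.0552]
eef_rot: [3.14, 0.002, 2.705]
force: [-2.1, -1.3, 6.9]
grip_width: 0.0085
grasp_force: 49.3
```

Emit:
play_rows([
  {"x": 0,"y": 12,"z": 0,"yaw": 0},
  {"x": 0,"y": 24,"z": 0,"yaw": 0},
  {"x": 0,"y": 36,"z": 0,"yaw": 0},
  {"x": 0,"y": 48,"z": 0,"yaw": 0},
  {"x": 0,"y": 60,"z": 0,"yaw": 0},
])

```text
t: 46.48
tool_pos: [0.5809, 0.232, 0.0552]
eef_rot: [3.14, 0.002, 2.706]
force: [-0.1, -0.9, 5.2]
grip_width: 0.0089
grasp_force: 49.3
```

Emit:
play_rows([
  {"x": 0,"y": 10,"z": 0,"yaw": 0},
  {"x": 0,"y": 20,"z": 0,"yaw": 0},
  {"x": 0,"y": 27,"z": 0,"yaw": 0},
  {"x": 0,"y": 32,"z": 0,"yaw": 0},
  {"x": 0,"y": 32,"z": 0,"yaw": 0},
])

```text
t: 46.9
tool_pos: [0.595, 0.2623, 0.0552]
eef_rot: [3.138, 0.003, 2.707]
force: [1.0, 2.5, 6.1]
grip_width: 0.0088
grasp_force: 49.3
```

Emit:
play_rows([
  {"x": 0,"y": 4,"z": 0,"yaw": 0},
  {"x": 0,"y": 8,"z": 0,"yaw": 0},
  {"x": 0,"y": 10,"z": 0,"yaw": 0},
  {"x": 0,"y": 10,"z": 0,"yaw": 0},
])

```text
t: 47.23
tool_pos: [0.5966, 0.2657, 0.0551]
eef_rot: [-3.136, -0.001, 2.704]
force: [-6.7, -7.5, 13.0]
grip_width: 0.0088
grasp_force: 50.3
```

Emit:
play_rows([
  {"x": 0,"y": 4,"z": 0,"yaw": 0},
  {"x": 0,"y": 7,"z": 0,"yaw": 0},
  {"x": 0,"y": 7,"z": 0,"yaw": 0},
  {"x": 0,"y": 7,"z": 0,"yaw": 0},
])

```text
t: 47.57
tool_pos: [0.5967, 0.2659, 0.055]
eef_rot: [-3.126, -0.005, 2.701]
force: [-17.5, -17.8, 23.4]
grip_width: 0.0088
grasp_force: 51.5
```

Hard against the shut stop. I relax, release and lift away.

Emit:
play_rows([
  {"x": 0,"y": -6,"z": 0,"yaw": 0},
  {"x": 0,"y": -10,"z": 0,"yaw": 0},
  {"x": 0,"y": -10,"z": 0,"yaw": 0},
])

```text
t: 47.82
tool_pos: [0.5966, 0.2657, 0.0552]
eef_rot: [3.14, 0.001, 2.704]
force: [-1.4, -3.6, 7.9]
grip_width: 0.0086
grasp_force: 49.9
```

Emit:
play_rows([
  {"x": 0,"y": 0,"z": 0,"yaw": 0},
  {"x": 0,"y": 0,"z": 0,"yaw": 0},
  {"x": 0,"y": 0,"z": 0,"yaw": 0},
  {"x": 0,"y": 0,"z": 0,"yaw": 0},
], jaw=0.35)

```text
t: 48.15
tool_pos: [0.5956, 0.267, 0.0529]
eef_rot: [-3.141, -0.0, 2.706]
force: [-0.5, -0.2, -0.5]
grip_width: 0.0298
grasp_force: 0.0
```

```bash
python3 -c "
from h import *
plan([.595,.262,.2],155); print(sense()['force'],sense()['grip_width'])"
```

```text
shift [  -1.5   -4.8 -147.1]
tool [0.5956 0.267  0.0529] yaw 155.0 q7 0.87
turn about tool z 0.001 alt -3.141 3.142
[-0.54076082 -0.16506441 -0.54863726] 0.029823829361514433
```

Emit:
play_rows([
  {"x": 0,"y": 0,"z": -20,"yaw": 0},
  {"x": 0,"y": 0,"z": -50,"yaw": 0},
  {"x": 0,"y": 0,"z": -90,"yaw": 0},
  {"x": 0,"y": 0,"z": -130,"yaw": 0},
  {"x": 0,"y": 0,"z": -150,"yaw": 0},
])

```text
t: 48.57
tool_pos: [0.5978, 0.2674, 0.2085]
eef_rot: [3.137, 0.004, 2.706]
force: [0.8, 0.2, 0.1]
grip_width: 0.0295
grasp_force: 0.0
```

Emit:
play_rows([
  {"x": 0,"y": -35,"z": 0,"yaw": 0},
  {"x": 0,"y": -70,"z": 0,"yaw": 0},
  {"x": 0,"y": -105,"z": 0,"yaw": 0},
  {"x": 0,"y": -105,"z": 0,"yaw": 0},
  {"x": 0,"y": -105,"z": 0,"yaw": 0},
])

```text
t: 48.98
tool_pos: [0.5513, 0.1694, 0.2037]
eef_rot: [3.141, -0.0, 2.702]
force: [-0.6, 1.4, 0.6]
grip_width: 0.0299
grasp_force: 0.0
```

```bash
python3 -c "
from h import *
for c in ['top','scene','wrist']:
  S=snapshot(c)
  for n in ['cab_drawer0_handle','drawer_floor','model0','basket0']:print(c,n,[(round(d['score'],2),np.round(w(S,d['at']),3).tolist()) for d in landmark_of(n,c)])
  if c=='scene': cv2.imwrite('pics/end.png',cv2.resize(S['color'][100:300,200:500],None,fx=2.6,fy=2.6,interpolation=cv2.INTER_CUBIC))
"
```

```text
top cab_drawer0_handle []
top drawer_floor [(0.69, [0.564, -0.303, 0.225])]
top model0 []
top basket0 [(0.81, [0.56, -0.31, 0.131]), (0.69, [0.694, -0.169, 0.134])]
scene cab_drawer0_handle [(0.74, [0.591, 0.266, 0.062])]
scene drawer_floor []
scene model0 []
scene basket0 [(0.9, [0.698, -0.17, 0.133]), (0.73, [0.558, -0.301, 0.13])]
wrist cab_drawer0_handle [(0.75, [0.596, 0.263, 0.065])]
wrist drawer_floor []
wrist model0 []
wrist basket0 []
```

View pics/end.png

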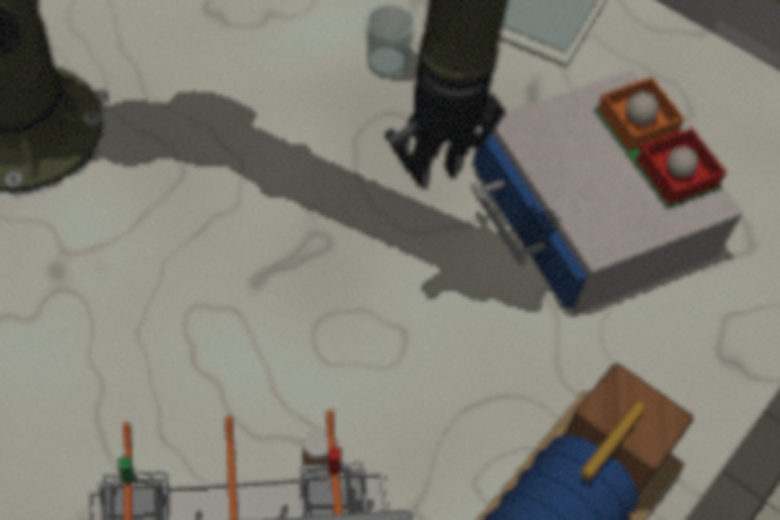

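The drawer is shut (front at (535,225)), both baskets hang at (130,490) and (335,485), the bench is clear of models and the gripper is clear of everything. I hand in.

```bash
python3 -c "
from plant import *
print(close_job())"
```

```text
the job is handed in; nothing more can be done
None
```

I handed the job in with all three models flat, teeth up and side by side in the drawer, the drawer pushed shut against its stop, and both baskets (green and red) hanging on their own hooks; the hand-in returned no verdict.

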